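# Hook out the mug and stand the stirrers in it

## Task

The utensil mug has ended up at the back, under the wall cabinet: take the reach hook from its mat, hook it behind the mug and draw the mug forward until it stands wholly out in front of the wall cabinet and its door pulls, without touching the mug with the fingers before it is out. Lay the hook back in the middle of its mat, and move every wooden spatula and fork from the drying block into the mug, handle down, so that each leans over the mug's handle side of the rim. Keep the mug upright, and leave the soap, jars, drums, timer and ramekin where they are.

Things in the scene. Friction and masses are not known exactly. Their poses are not given: they have to be found in the camera images.
- hook: reach hook, lying flat: wooden handle 150 long (x -110 to +40), 24 wide (y), 28 high; ahead of it a steel rod 8 thick, 16 up, runs along +x and at x = 215 bends square into a crook along +y, 112 wide, whose end turns back 20. 160 g, balances within 15 mm of the origin (underside of the handle). 104 clear between rod and crook end: the mug sits there. Starts on its mat on the hob, x away from the robot
- mat: black rubber mat, 160 (x) by 90 (y) by 5 mm, fixed, lying on the hob; origin at the centre of its underside (z = 6 mm, the top of the hob), so its top is at z = 11 mm
- mug: plain white china mug, straight-sided, 105 high, 92 across outside, 82 inside, inner floor 5 above the underside, 330 g. Origin at the centre of the underside, z up; the handle is a round loop, 10 thick, that sticks out along body +y to 82 from the axis, 18 to 92 up. Starts upright at the back under the wall cabinet (underside 0.47 m up, door pulls reaching out to x = 0.71 m), handle toward the left or the robot
- block: wooden drying block, fixed, 224 (x) by 52 (y) by 70 mm high, with a row of five square holes 11 wide, 55 deep (floor at z = 15 mm) at x = -90, -45, 0, +45, +90; origin at the centre of its underside
- spatula_1: wooden spatula, 190 long, 30 g: round handle 9 across, 140 long, topped by a flat solid paddle head 28 wide (body x), 10 thick (body y) and 50 long (z 140 to 190). Origin at the foot of the handle, z toward the head. Starts head up in a hole of the drying block, head width roughly along the row. 3 to 5 of the five utensils are present.
- spatula_1_top (a point): top end of the head of this utensil
- fork_1: wooden fork, 190 long, 30 g: round handle 9 across, 140 long, topped by a flat two-pronged (slotted) head 28 wide (body x), 10 thick (body y) and 50 long (z 140 to 190). Origin at the foot of the handle, z toward the head. Starts head up in a hole of the drying block, head width roughly along the row. 3 to 5 of the five utensils are present.
- fork_1_top (a point): top end of the head of this utensil
- spatula_2: wooden spatula, 190 long, 30 g: round handle 9 across, 140 long, topped by a flat solid paddle head 28 wide (body x), 10 thick (body y) and 50 long (z 140 to 190). Origin at the foot of the handle, z toward the head. Starts head up in a hole of the drying block, head width roughly along the row. 3 to 5 of the five utensils are present.
- spatula_2_top (a point): top end of the head of this utensil
- fork_2: wooden fork, 190 long, 30 g: round handle 9 across, 140 long, topped by a flat two-pronged (slotted) head 28 wide (body x), 10 thick (body y) and 50 long (z 140 to 190). Origin at the foot of the handle, z toward the head. Starts head up in a hole of the drying block, head width roughly along the row. 3 to 5 of the five utensils are present.
- fork_2_top (a point): top end of the head of this utensil
- spatula_3: wooden spatula, 190 long, 30 g: round handle 9 across, 140 long, topped by a flat solid paddle head 28 wide (body x), 10 thick (body y) and 50 long (z 140 to 190). Origin at the foot of the handle, z toward the head. Starts head up in a hole of the drying block, head width roughly along the row. 3 to 5 of the five utensils are present.
- spatula_3_top (a point): top end of the head of this utensil
- soap: bottle of dish soap with a green cap, 52x86x219 mm; bystander, origin at the centre of its underside
- white_drum: white seasoning drum, 47 across, 94 high; bystander, origin at the centre of its underside
- jar_a: square glass spice jar, 46x46x96 mm; bystander, origin at the centre of its underside
- jar_b: square glass spice jar, 46x46x96 mm; bystander, origin at the centre of its underside
- dark_drum: dark seasoning drum, 45 across, 88 high; bystander, origin at the centre of its underside
- timer: round white kitchen timer, 58 across, 42 high; bystander, origin at the centre of its underside
- dish: small white ramekin, 66 across, 34 high; bystander, origin at the centre of its underside

How it is judged:
On the way, in this order (a step that is already met when the one before it is completed fails the run):
1. the hook, with the mug between its rod and the end of its crook, has begun to draw it forward (contact force between hook and mug above 0.05 N and x of mug in the frame of hook between 0.12 and 0.21 m and y of mug in the frame of hook between 0 and 0.12 m and world x of mug below 0.73 m).
2. the mug stands upright and still, out in front of the wall cabinet (world x of mug below 0.66 m and angle between mug's own z axis and vertical below 0.12 rad and linear speed of mug below 0.02 m/s), for 0.2 s.
At the end, for the whole second after the job is handed in: Mug upright, its axis at x < 0.66 m; hook flat on its mat, origin within 50 mm of the mat's centre; every utensil present is foot down in the mug (foot under 45 mm high), its top end at mug y > 25 mm (from the cup's axis toward the handle); all at rest (all of step 2 and horizontal distance between hook and mat below 0.05 m and height (world z) of hook below 0.0205 m and angle between hook's own z axis and vertical below 0.15 rad and linear speed of each of hook, spatula_1, fork_1, spatula_2, fork_2, spatula_3 below 0.02 m/s and distance between each of spatula_1, fork_1, spatula_2, fork_2, spatula_3 and mug below 0.055 m and height (world z) of spatula_1 between 0.003 and 0.045 m and y of each of spatula_1_top, fork_1_top, spatula_2_top, fork_2_top, spatula_3_top in the frame of mug above 0.025 m and height (world z) of each of spatula_1_top, fork_1_top, spatula_2_top, fork_2_top, spatula_3_top above 0.11 m and height (world z) of fork_1 between 0.003 and 0.045 m and height (world z) of spatula_2 between 0.003 and 0.045 m and height (world z) of fork_2 between 0.003 and 0.045 m and height (world z) of spatula_3 between 0.003 and 0.045 m); the robot touches nothing.
It fails at once if the fingers touch the mug while it is still back under the cabinet (axis beyond x = 0.69 m) (contact force between the fingers and mug above 0.5 N and world x of mug above 0.69 m).
It fails at once if the mug is tipped over (beyond 45 degrees) (angle between mug's own z axis and vertical above 0.79 rad).
It fails at once if a bystander is moved more than 50 mm (distance of any of soap, white_drum, jar_a, jar_b, dark_drum, timer, dish from where it was at the start of the episode above 0.05 m).
Of spatula_1, fork_1, spatula_2, fork_2, spatula_3 only 3 to 5 are there at a start; the rules pass over those that are not, and their reading is None.
At some moment in a run one of mug, hook may be knocked a few centimetres aside while the robot is not near it.
It also fails if it takes over 210 s, if anything falls off the work surface, if the arm or the gripper's body presses on something with over 40 N, if the wrist force passes 120 N, or if a joint passes its speed limit or range.

## Robot

A 6-joint arm with a two-finger parallel gripper is mounted at the origin on a cart in front of the work surface, level with it; the furniture and walls round the work are solid. World frame = base frame: x ahead of the robot, y to its left, z up, the work surface at z = 0. Lengths are in m, angles in rad, forces in N, time in s.
With the tool pointing down it reaches from about 0.35 to 0.775 m from the base axis. Payload 7.3 kg.
Tool frame: the origin (TCP) lies at the very end of the fingers, on their centre line; the grasp point (between the pads) lies 19 mm behind it; z points along the fingers, y is the line along which they close (so a half turn about z gives the same grasp; the last joint's range is limited). The gripper opens to 92 mm and grips with 3 to 60 N. Pads are 19 mm wide; open, the fingers measure 130 mm over their backs; the gripper's body (75 mm by 190 mm) begins 47 mm behind the grasp point.
Start: joints at [1.123, 0.342, 1.524, -0, 1.275, -0.146], TCP at [0.156, 0.501, 0.227] pointing down, gripper open.
Joint ranges: [-2.53, 2.53], [-0.77, 2.02], [0.04, 2.7], [-1, 4.14], [0.28, 2.66], [-3.11, 3.11]. Speed limits (rad/s): [2.57, 2.57, 3.14, 3.14, 3.14, 3.14].

## Interface

Orientations are given as [roll, pitch, yaw] about the fixed x, y, z axes, in that order (R = Rz(yaw) Ry(pitch) Rx(roll)).
In Python, from cell import robot gives the robot as it stands.
- The arm moves only by the tool apply_moves, never from a script. Its argument "rows" is a list of rows, each an object with "xyz": the shift along the tool's x, y, z in mm, a list of three; "turn": the turn about the tool's z in rad. A call has 1 to 10 rows; each row shifts and turns the commanded pose from where the row before left it, along the tool's axes as they then stand; what a row does not reach is not made up. A row lasts 1/8 s, in which the tool goes at most 62.5 mm and 10.7 degrees, less where a joint would pass 70% of its speed; a pose out of reach is approached as far as the arm can. A call with a gripper value outside its range is refused whole. "gripper" is the opening, from 0 (shut) to 1 (fully open), set as the call begins (left out, the last holds). The fingers move at their own pace and stop on an object; "newtons" is the grip in N (left out, the last holds). Time passes only in rows, so rows that do not move let the fingers close. It gives the time, the measured TCP pose, the force and the opening at its end, in the units of the state.
- robot.observe(): the state, without advancing time (a new reading comes with each control period).
- robot.read_camera(name): name is "scene" or "top"; returns a dict with "frame" (400x640x3 uint8, blue, green, red), "mtx" (3x3 intrinsics, pixels), "R" (3x3) and "t" (3): a world point X has camera coordinates R X + t. Camera axes: x right, y down, z forward; pixel columns grow to the right and rows downward; lengths in m; the calibration is good to about 2 mm. A picture is of the moment at which its call begins. There is no depth.
- robot.hand_in(): hands the job in, once; it reports no verdict.
The state is a dict: "time": time; "qpos": joint angles; "qvel": joint speeds; "joint_efforts": joint torques, N m; "tool_pos": TCP position; "tool_rot": TCP orientation; "contact_force": force on the tool from outside, world axes, zero at the start; "torque": the same for the moment, N m; "opening": finger opening in m.
Only numpy, scipy, OpenCV 4.12 (cv2) and the standard library are available. Lean on these libraries where they do the work, as an engineer would, in place of code of your own. Each camera call takes 0.05 s, during which the arm holds its last target. There are 200 camera calls.

## Working session

There is one attempt and no reset: what is moved stays moved. The work goes in short steps, Python scripts to look and compute and a tool call to move; the robot and the scene stay as the last step left them, time stands still between calls to the robot, and variables do not carry over. Pictures are saved under pics/ and viewed, on a budget of 14 in all, crops included, one or two more only if the job needs it, and the job is handed in when it is done.

Besides the shell and the picture viewer there is one more tool, called after "Call:" in YAML: its name, and indented under it one key for each argument. apply_moves: Moves the arm, as the interface text tells. Its arguments: {"type":"object","properties":{"rows":{"type":"array"},"gripper":{"type":"number"},"newtons":{"type":"number"}},"required":["rows"]}

```bash
ls; mkdir -p pics
python3 - <<'E'
from cell import robot
import cv2
print(robot.observe())
for n in("scene","top"):
    c=robot.read_camera(n); cv2.imwrite(f"pics/{n}0.png",c["frame"]); print(n,c["mtx"].round(1).tolist(),c["R"].round(3).tolist(),c["t"].round(3).tolist(), (-c["R"].T@c["t"]).round(3))
E
```

```text
pics
{'time': 0.0, 'qpos': array([ 1.12297713e+00,  3.42728679e-01,  1.52501396e+00, -1.25591646e-05,
        1.27536402e+00, -1.46011732e-01]), 'qvel': array([-8.98438228e-05,  8.92381692e-05,  1.86271594e-05, -1.76347149e-05,
        5.12919860e-04,  5.76164656e-04]), 'joint_efforts': array([ 7.98252240e-04, -4.31248248e+01, -2.44223696e+01,  7.17568165e-02,
        5.58746082e-02, -8.15874114e-05]), 'tool_pos': array([0.1558695 , 0.50091346, 0.22604292]), 'tool_rot': array([-3.14009301e+00, -2.08396740e-04,  2.83978869e+00]), 'contact_force': array([ 0.79935716,  0.22477164, -0.14176814]), 'torque': array([-0.01628824, -0.00045531,  0.00963879]), 'opening': 0.09181273950061267}
scene [[412.3, 0.0, 326.6], [0.0, 412.3, 200.2], [0.0, 0.0, 1.0]] [[0.975, -0.221, -0.008], [-0.171, -0.727, -0.665], [0.141, 0.65, -0.747]] [-0.511, 0.358, 0.872] [ 0.437 -0.419  0.885]
top [[406.5, 0.0, 320.6], [0.0, 406.5, 202.4], [0.0, 0.0, 1.0]] [[0.013, -1.0, 0.007], [-0.996, -0.014, -0.085], [0.085, -0.006, -0.996]] [0.249, 0.576, 1.342] [0.456 0.265 1.385]
```

View pics/scene0.png

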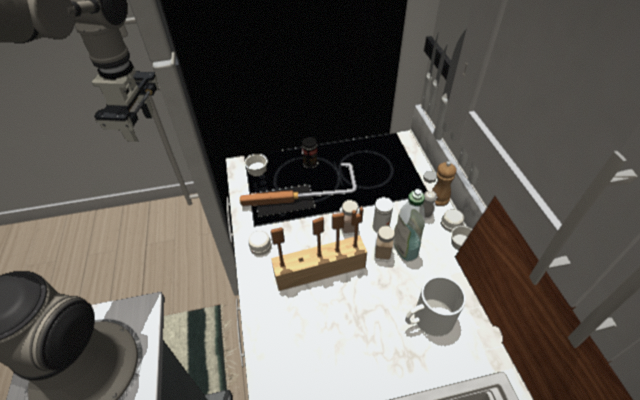

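View pics/top0.png

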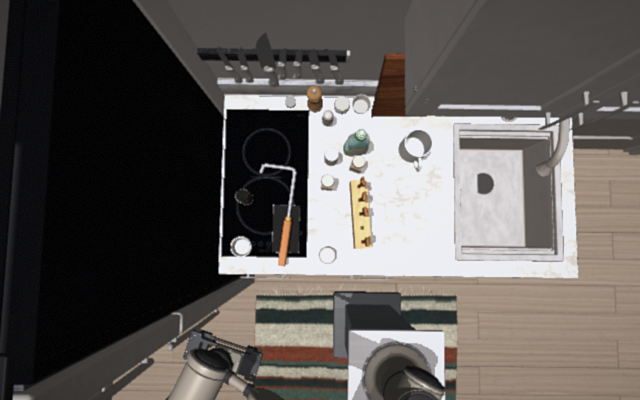

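The scene view shows the mug at about (440,305) with its handle toward the robot (413,318). There are four utensils in the block: (279,237), (319,227), (338,220) and (358,215). The hook lies from (241,199) to (355,190). The top view shows the hook at (285,265)–(293,168), the mug at (416,145) and the block at (361,213). I'll zoom in for pixel accuracy.

```bash
cat > h.py <<'E'
import numpy as np, cv2
from cell import robot
def cam(n): return robot.read_camera(n)
def ray(c,p):
    d=c["R"].T@np.linalg.solve(c["mtx"],[p[0],p[1],1.]); return -c["R"].T@c["t"], d
def plane(c,p,z):
    o,d=ray(c,p); return (o+d*(z-o[2])/d[2])
def tri(c1,p1,c2,p2):
    o1,d1=ray(c1,p1);o2,d2=ray(c2,p2)
    s=np.linalg.lstsq(np.c_[d1,-d2],o2-o1,rcond=None)[0]
    a=o1+d1*s[0];b=o2+d2*s[1]; return (a+b)/2,np.linalg.norm(a-b)
def proj(c,X):
    v=c["mtx"]@(c["R"]@np.asarray(X)+c["t"]); return v[:2]/v[2]
def crop(c,x,y,w,h,s,name):
    f=cv2.resize(c["frame"][y:y+h,x:x+w],None,fx=s,fy=s,interpolation=cv2.INTER_CUBIC)
    for i in range(0,w,20): cv2.putText(f,str(x+i),(i*s,10),0,.35,(0,0,255),1); cv2.line(f,(i*s,12),(i*s,18),(0,0,255),1)
    for i in range(20,h,20): cv2.putText(f,str(y+i),(0,i*s+4),0,.35,(0,0,255),1); cv2.line(f,(24,i*s),(30,i*s),(0,0,255),1)
    cv2.imwrite("pics/"+name,f)
E
python3 - <<'E'
from h import *
crop(cam("top"),230,125,210,145,3.8 and 3,"t1.png") if 0 else crop(cam("top"),240,125,200,145,4,"t1.png")
crop(cam("scene"),235,130,240,210,3,"s1.png") if 0 else crop(cam("scene"),270,190,200,150,4,"s1.png")
E
```

```text
(no output)
```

View pics/t1.png

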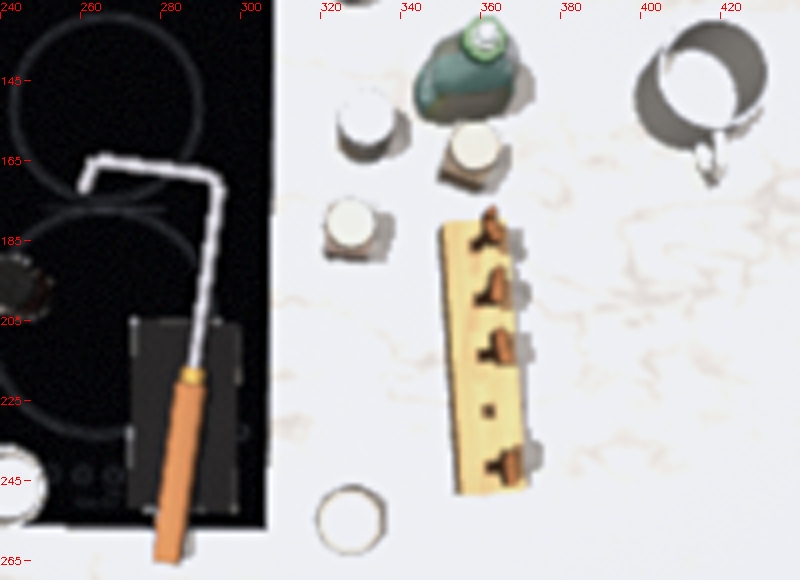

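View pics/s1.png

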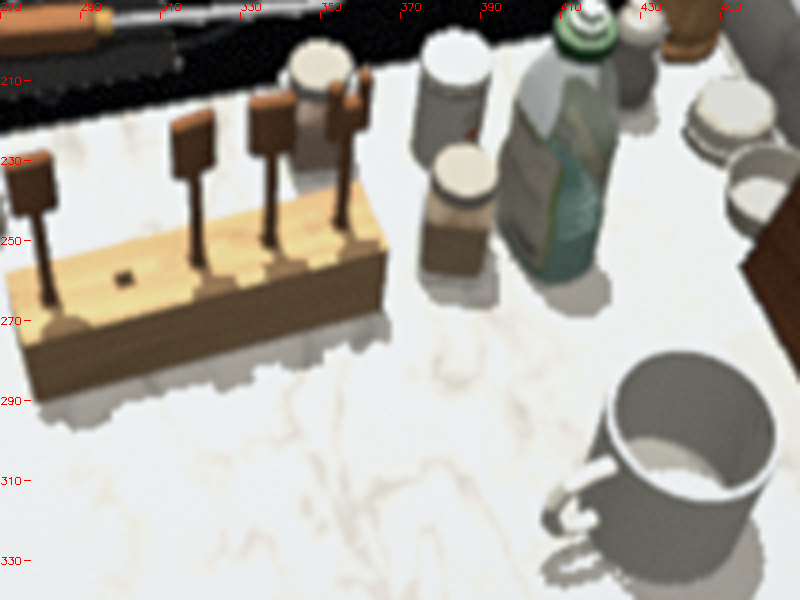

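Run:
```python
from h import *
s=cam("scene");t=cam("top")
S=lambda x,y:(270+x/4,190+y/4)
T=lambda x,y:(240+x/4,125+y/4)
r=lambda v:v.round(4).tolist()
print("rim L,R,T,B",[r(plane(s,S(*p),.105)) for p in((607,400),(777,435),(683,351),(715,502))])
print("rim c",r(plane(s,S(692,427),.105)))
print("handle tip scene z.055",r(plane(s,S(552,517),.055)),r(plane(t,T(710,178),.055)))
print("mug foot bottom scene",r(plane(s,S(670,582),0)))
print("block top corners scene",[r(plane(s,S(*p),.07)) for p in((24,344),(386,250),(5,270),(356,182))])
print("block top corners top",[r(plane(t,T(*p),.07)) for p in((527,488),(506,223),(459,493),(441,225))])
for p in((50,304),(124,278),(197,265),(271,245),(342,226)): print("hole",r(plane(s,S(*p),.07)))
for a,b in(((29,156),(512,450)),((193,116),(502,333)),((272,96),(497,272)),((352,76),(490,212))): 
    X,e=tri(s,S(*a),t,T(*b)); print("top",r(X),round(e,4))
# hook
print("handle end c, ferrule",r(plane(t,T(168,562),.034)),r(plane(t,T(190,383),.034)))
print("rod start, bend, crook far, tip",[r(plane(t,T(*p),.028)) for p in((194,366),(217,180),(95,162),(84,190))])
print("mat corners",[r(plane(t,T(*p),.011)) for p in((134,319),(239,323),(237,510),(130,508))])
```

```text
rim L,R,T,B [[0.7239, -0.0346, 0.105], [0.8024, -0.0738, 0.105], [0.7749, -0.0159, 0.105], [0.7556, -0.1014, 0.105]]
rim c [0.7613, -0.0595, 0.105]
handle tip scene z.055 [0.6877, -0.0694, 0.055] [0.6837, -0.0625, 0.055]
mug foot bottom scene [0.7546, -0.0973, 0.0]
block top corners scene [[0.4273, 0.091, 0.07], [0.6461, 0.1061, 0.07], [0.4234, 0.1434, 0.07], [0.6424, 0.1586, 0.07]]
block top corners top [[0.4269, 0.0905, 0.07], [0.6416, 0.1081, 0.07], [0.4221, 0.1452, 0.07], [0.6392, 0.1612, 0.07]]
hole [0.4457, 0.1141, 0.07]
hole [0.4908, 0.122, 0.07]
hole [0.5345, 0.1212, 0.07]
hole [0.5804, 0.1251, 0.07]
hole [0.6253, 0.1288, 0.07]
top [0.4522, 0.1192, 0.2032] 0.0097
top [0.5392, 0.1268, 0.2022] 0.0055
top [0.5837, 0.1307, 0.2021] 0.0059
top [0.6291, 0.1358, 0.2006] 0.0042
handle end c, ferrule [0.3617, 0.3809, 0.034] [0.5091, 0.3658, 0.034]
rod start, bend, crook far, tip [[0.5235, 0.3632, 0.028], [0.6806, 0.347, 0.028], [0.6944, 0.4501, 0.028], [0.6705, 0.4587, 0.028]]
mat corners [[0.5635, 0.416, 0.011], [0.5613, 0.3271, 0.011], [0.404, 0.326, 0.011], [0.4045, 0.4157, 0.011]]
```

```bash
cat >> h.py <<'E'
def delta(x,y,z,yaw=None):
    "turn (rad) then tool shift (mm) to reach world pose"
    o=robot.observe(); p=o["tool_pos"]; y0=o["tool_rot"][2]
    yw=y0 if yaw is None else yaw
    d=np.array([x,y,z])-p; c,s=np.cos(yw),np.sin(yw)
    tn=-((yw-y0+np.pi)%(2*np.pi)-np.pi)
    print("now",p.round(4),round(y0,3),"t",round(o["time"],2),"open",round(o["opening"],4),"F",o["contact_force"].round(1),"| turn",round(tn,3),"shift",(1000*np.array([c*d[0]+s*d[1],s*d[0]-c*d[1],-d[2]])).round(1))
E
python3 - <<'E'
from h import *
s=cam("scene"); t=cam("top")
print("board corner",plane(s,(455.5,256.5),0), plane(s,(470,340),0))
print("soap",plane(t,(361,135),.2),"jars",plane(t,(359,161),.096),plane(t,(328,181),.096),plane(t,(332,155),.094))
delta(.471,.370,.226,3.04)
E
```

```text
board corner [0.88185592 0.08794046 0.        ] [ 0.82012052 -0.12295557  0.        ]
soap [0.75994811 0.14046961 0.2       ] jars [0.70152649 0.13557694 0.096     ] [0.63536382 0.23438222 0.096     ] [0.7201991  0.22244095 0.094     ]
now [0.156  0.5012 0.2266] 2.84 t 0.4 open 0.0919 F [0.7 0.3 0.5] | turn -0.2 shift [-326.7  -98.6    0.6]
```

Call:
apply_moves:
  rows:
    - {"xyz": [0,0,0],"turn": -0.1}
    - {"xyz": [0,0,0],"turn": -0.1}
    - {"xyz": [-41,-12,0],"turn": 0}
    - {"xyz": [-41,-12,0],"turn": 0}
    - {"xyz": [-41,-12,0],"turn": 0}
    - {"xyz": [-41,-12,0],"turn": 0}
    - {"xyz": [-41,-12,0],"turn": 0}
    - {"xyz": [-41,-12,0],"turn": 0}
    - {"xyz": [-41,-13,0],"turn": 0}
    - {"xyz": [-40,-13,0],"turn": 0}
  gripper: 1

```text
time: 1.65
tool_pos: [0.4727, 0.3699, 0.2267]
tool_rot: [3.141, -0.0, 3.04]
contact_force: [-0.3, 1.0, -0.5]
opening: 0.0919
```

Run:
```python
from h import *
delta(.471,.3697,.015,3.04)
```

```text
now [0.4727 0.3699 0.2267] 3.04 t 1.65 open 0.0919 F [-0.3  1.  -0.5] | turn -0.0 shift [  1.6  -0.3 211.7]
```

Call:
apply_moves:
  rows:
    - {"xyz": [2,0,26],"turn": 0}
    - {"xyz": [0,0,30],"turn": 0}
    - {"xyz": [0,0,30],"turn": 0}
    - {"xyz": [0,0,30],"turn": 0}
    - {"xyz": [0,0,30],"turn": 0}
    - {"xyz": [0,0,25],"turn": 0}
    - {"xyz": [0,0,20],"turn": 0}
    - {"xyz": [0,0,12],"turn": 0}
    - {"xyz": [0,0,8],"turn": 0}
    - {"xyz": [0,0,0],"turn": 0}

```text
time: 2.9
tool_pos: [0.4693, 0.3708, 0.0156]
tool_rot: [-3.141, -0.0, 3.04]
contact_force: [-0.1, 0.3, 0.5]
opening: 0.0921
```

Call:
apply_moves:
  rows:
    - {"xyz": [0,0,0],"turn": 0}
    - {"xyz": [0,0,0],"turn": 0}
    - {"xyz": [0,0,0],"turn": 0}
    - {"xyz": [0,0,0],"turn": 0}
    - {"xyz": [0,0,0],"turn": 0}
    - {"xyz": [0,0,0],"turn": 0}
    - {"xyz": [0,0,0],"turn": 0}
  gripper: 0
  newtons: 50

```text
time: 3.78
tool_pos: [0.4694, 0.3708, 0.0157]
tool_rot: [3.141, 0.0, 3.04]
contact_force: [0.5, 0.6, -0.3]
opening: 0.0263
```

Run:
```python
from h import *
delta(.471,.3697,.265,3.142)
```

```text
now [0.4694 0.3708 0.0157] 3.04 t 3.77 open 0.0263 F [ 0.5  0.6 -0.3] | turn -0.102 shift [  -1.6   -1.1 -249.3]
```

Call:
apply_moves:
  rows:
    - {"xyz": [0,0,0],"turn": 0}
    - {"xyz": [0,0,-10],"turn": 0}
    - {"xyz": [0,0,-30],"turn": 0}
    - {"xyz": [0,0,-35],"turn": 0}
    - {"xyz": [0,0,-35],"turn": 0}
    - {"xyz": [0,0,-35],"turn": 0}
    - {"xyz": [0,0,-35],"turn": 0}
    - {"xyz": [0,0,-35],"turn": 0}
    - {"xyz": [0,0,-35],"turn": 0}
    - {"xyz": [0,0,0],"turn": 0}

```text
time: 5.03
tool_pos: [0.4703, 0.3713, 0.2692]
tool_rot: [3.138, 0.005, 3.04]
contact_force: [-0.3, 0.4, -1.7]
opening: 0.0238
```

Run:
```python
from h import *
delta(.43,-.114,.265,3.142)
t=cam("top");s=cam("scene")
a=cv2.resize(t["frame"][100:300,200:440],None,fx=1.6,fy=1.6); b=cv2.resize(s["frame"][40:290,180:460],None,fx=1.4,fy=1.4)
h=max(a.shape[0],b.shape[0]); o=np.zeros((h,a.shape[1]+b.shape[1],3),np.uint8); o[:a.shape[0],:a.shape[1]]=a; o[:b.shape[0],a.shape[1]:]=b
cv2.imwrite("pics/lift.png",o)
```

```text
now [0.4703 0.3713 0.2692] 3.04 t 5.03 open 0.0238 F [-0.3  0.4 -1.7] | turn -0.102 shift [  40.5 -485.3    4.2]
```

View pics/lift.png

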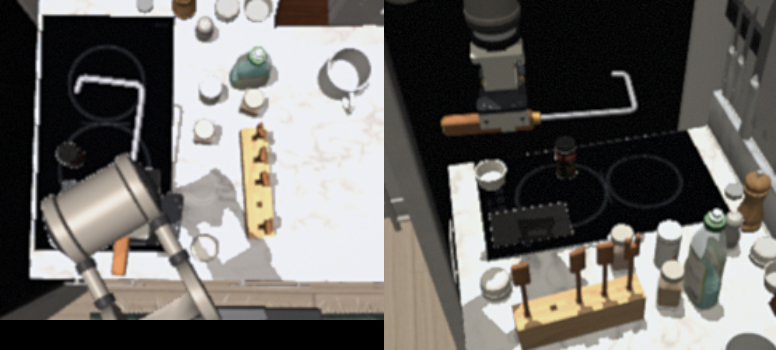

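The hook is held level, with the rod bend in the right half at about (632,105) and the mat bare. Next I carry it over and to the right.

Call:
apply_moves:
  rows:
    - {"xyz": [0,0,0],"turn": -0.1}
    - {"xyz": [20,-20,0],"turn": 0}
    - {"xyz": [20,-55,0],"turn": 0}
    - {"xyz": [0,-60,0],"turn": 0}
    - {"xyz": [0,-60,0],"turn": 0}
    - {"xyz": [0,-60,0],"turn": 0}
    - {"xyz": [0,-60,0],"turn": 0}
    - {"xyz": [0,-60,0],"turn": 0}
    - {"xyz": [0,-60,0],"turn": 0}
    - {"xyz": [0,-50,0],"turn": 0}

```text
time: 6.38
tool_pos: [0.4273, -0.116, 0.2642]
tool_rot: [3.14, -0.003, 3.139]
contact_force: [1.5, 0.1, -1.7]
opening: 0.0238
```

Run:
```python
from h import *
delta(.43,-.114,.13,3.142)
t=cam("top");s=cam("scene")
a=cv2.resize(t["frame"][100:300,300:500],None,fx=2,fy=2); b=cv2.resize(s["frame"][150:400,270:520],None,fx=1.6,fy=1.6)
cv2.imwrite("pics/over.png",np.hstack([a,b]))
```

```text
now [ 0.4273 -0.116   0.2642] 3.139 t 6.38 open 0.0238 F [ 1.5  0.1 -1.7] | turn -0.003 shift [ -2.7   2.  134.2]
```

View pics/over.png

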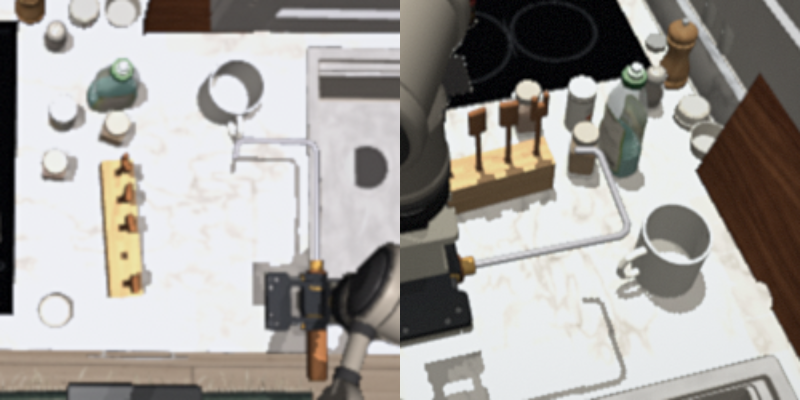

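Run:
```python
from h import *
t=cam("top");s=cam("scene")
print(tri(s,(412.5,293.75),t,(458.5,171.5)),tri(s,(382.5,243.75),t,(418.5,170)), "ferrule",tri(s,(270+65/1.6,150+265/1.6),t,(458.3,233)))
g=t["frame"][125:190,395:445]; 
# mug rim again, both views
print("mug rim scene", plane(s,(270+(672-400)/1.6,150+237/1.6),.105))
print("sink edge",plane(t,(454,180),0),"rim top view",plane(t,(300+238/2,100+87/2),.105))
```

```text
(array([ 0.64281313, -0.12175829,  0.27584137]), np.float64(0.0018577473253233725)) (array([ 0.63725349, -0.01074728,  0.26971703]), np.float64(0.016516258853247322)) ferrule (array([ 0.47289948, -0.11981353,  0.27147806]), np.float64(0.0007714912720318816))
mug rim scene [ 0.75389536 -0.06108374  0.105     ]
sink edge [ 0.65834991 -0.20162526  0.        ] rim top view [ 0.75938401 -0.05559911  0.105     ]
```

Call:
apply_moves:
  rows:
    - {"xyz": [0,0,25],"turn": 0}
    - {"xyz": [0,2,40],"turn": -0.01}
    - {"xyz": [0,2,40],"turn": 0}
    - {"xyz": [0,2,24],"turn": 0}
    - {"xyz": [-20,0,0],"turn": 0}
    - {"xyz": [-40,0,0],"turn": 0}
    - {"xyz": [-40,0,0],"turn": 0}
    - {"xyz": [-40,0,0],"turn": 0}
    - {"xyz": [-38,0,0],"turn": 0}
    - {"xyz": [0,0,0],"turn": 0}

```text
time: 7.82
tool_pos: [0.6078, -0.1044, 0.1353]
tool_rot: [3.141, -0.001, -3.13]
contact_force: [-0.6, 0.2, -1.6]
opening: 0.0236
```

Run:
```python
from h import *
delta(.608,-.1095,.135,3.142)
t=cam("top");s=cam("scene")
a=cv2.resize(t["frame"][100:200,380:480],None,fx=4,fy=4,interpolation=2); b=cv2.resize(s["frame"][230:350,370:490],None,fx=10/3,fy=10/3,interpolation=2)
cv2.imwrite("pics/over2.png",np.hstack([a,b]))
```

```text
now [ 0.6078 -0.1044  0.1353] -3.13 t 7.83 open 0.0236 F [-0.6  0.2 -1.6] | turn 0.011 shift [-0.2 -5.1  0.3]
```

View pics/over2.png

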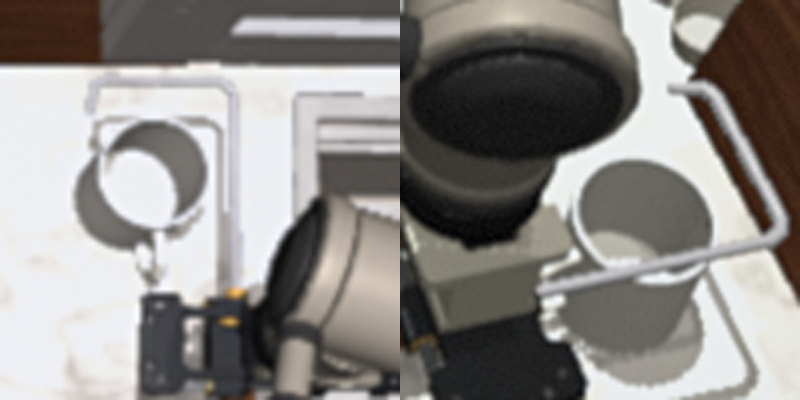

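Run:
```python
from h import *
t=cam("top");s=cam("scene")
z=.1353-.0047+.016
T=lambda x,y:(380+x/4,100+y/4)
S=lambda x,y:(370+(x-400)*.3,230+y*.3)
print("rod top",[plane(t,T(*p),z).round(4) for p in((234,110),(232,200),(234,270))],"crook",[plane(t,T(*p),z).round(4) for p in((92,80),(160,80),(215,80))])
print("rod scene",[plane(s,S(*p),z).round(4) for p in((780,235),(700,255),(600,277),(700,90))])
print("tri bend",tri(s,S(783,235),t,T(232,84)))
print("mug top",[plane(t,T(*p),.105).round(4) for p in((153,176),(207,176),(98,176),(153,119))],"scene",plane(s,S(644,222),.105).round(4))
```

```text
rod top [array([ 0.801 , -0.1063,  0.1466]), array([ 0.7299, -0.104 ,  0.1466]), array([ 0.6751, -0.1049,  0.1466])] crook [array([0.8232, 0.0042, 0.1466]), array([ 0.824 , -0.0489,  0.1466]), array([ 0.8246, -0.0918,  0.1466])]
rod scene [array([ 0.819 , -0.1044,  0.1466]), array([ 0.7676, -0.1057,  0.1466]), array([ 0.7056, -0.1056,  0.1466]), array([8.170e-01, 7.000e-04, 1.466e-01])]
tri bend (array([ 0.82121313, -0.10485134,  0.14656166]), np.float64(0.0009353894949737144))
mug top [array([ 0.7577, -0.0532,  0.105 ]), array([ 0.7584, -0.0965,  0.105 ]), array([ 0.7571, -0.0091,  0.105 ]), array([ 0.8043, -0.0535,  0.105 ])] scene [ 0.7618 -0.0593  0.105 ]
```

Call:
apply_moves:
  rows:
    - {"xyz": [-3,-7,0],"turn": 0}
    - {"xyz": [0,0,0],"turn": 0}
    - {"xyz": [0,0,10],"turn": 0}
    - {"xyz": [0,0,15],"turn": 0}
    - {"xyz": [0,0,15],"turn": 0}
    - {"xyz": [0,0,10],"turn": 0}
    - {"xyz": [0,0,0],"turn": 0}

```text
time: 8.9
tool_pos: [0.6089, -0.1134, 0.0854]
tool_rot: [3.141, -0.002, -3.133]
contact_force: [0.0, -0.6, -1.6]
opening: 0.0235
```

Run:
```python
from h import *
delta(.61,-.1114,.085,3.142)
t=cam("top");s=cam("scene")
a=cv2.resize(t["frame"][100:200,380:480],None,fx=4,fy=4,interpolation=2); b=cv2.resize(s["frame"][230:350,370:490],None,fx=10/3,fy=10/3,interpolation=2)
cv2.imwrite("pics/over3.png",np.hstack([a,b]))
```

```text
now [ 0.6089 -0.1134  0.0854] -3.133 t 8.9 open 0.0235 F [ 0.  -0.6 -1.6] | turn 0.008 shift [-1.1  2.   0.4]
```

View pics/over3.png

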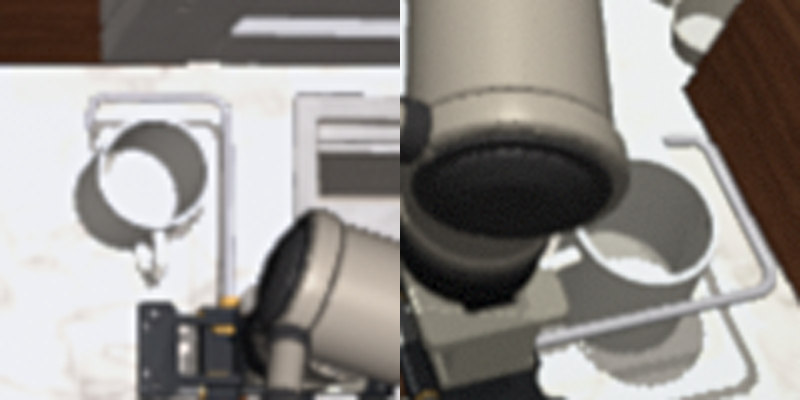

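Call:
apply_moves:
  rows:
    - {"xyz": [-2,0,12],"turn": 0}
    - {"xyz": [0,0,15],"turn": 0}
    - {"xyz": [0,0,15],"turn": 0}
    - {"xyz": [0,0,14],"turn": 0}
    - {"xyz": [0,0,12],"turn": 0}
    - {"xyz": [0,0,8],"turn": 0}
    - {"xyz": [0,0,0],"turn": 0}

```text
time: 9.88
tool_pos: [0.6112, -0.1135, 0.01]
tool_rot: [3.141, -0.001, -3.133]
contact_force: [-0.3, 0.0, -1.6]
opening: 0.0236
```

Run:
```python
from h import *
delta(.61,-.1134,.009,3.142)
t=cam("top");s=cam("scene")
a=cv2.resize(t["frame"][100:200,380:480],None,fx=4,fy=4,interpolation=2); b=cv2.resize(s["frame"][230:350,370:490],None,fx=10/3,fy=10/3,interpolation=2)
cv2.imwrite("pics/over4.png",np.hstack([a,b]))
```

```text
now [ 0.6112 -0.1135  0.01  ] -3.133 t 9.88 open 0.0236 F [-0.3  0.  -1.6] | turn 0.008 shift [1.2 0.1 1. ]
```

View pics/over4.png

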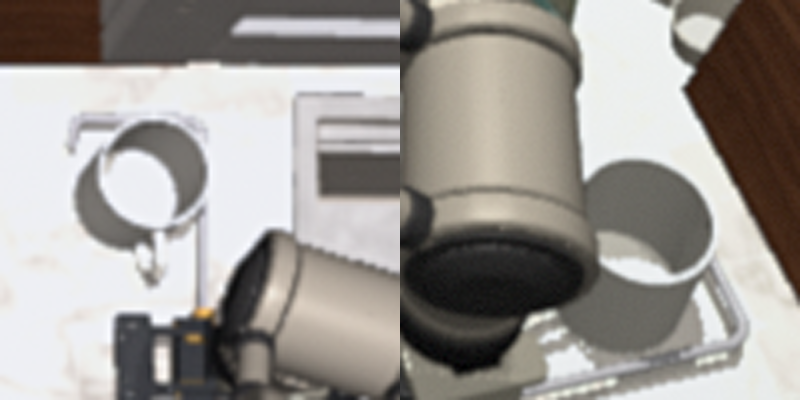

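The mug sits between the rod and the crook: the crook corner in the right half is at about (742,325) with the mug inside. Now I draw it forward.

Call:
apply_moves:
  rows:
    - {"xyz": [5,0,0],"turn": 0}
    - {"xyz": [7,0,0],"turn": 0}
    - {"xyz": [7,0,0],"turn": 0}
    - {"xyz": [8,0,0],"turn": 0}
    - {"xyz": [10,0,0],"turn": 0}
    - {"xyz": [10,0,0],"turn": 0}
    - {"xyz": [10,0,0],"turn": 0}
    - {"xyz": [10,0,0],"turn": 0}
    - {"xyz": [10,0,0],"turn": 0}
    - {"xyz": [10,0,0],"turn": 0}

```text
time: 11.22
tool_pos: [0.524, -0.1143, 0.0108]
tool_rot: [3.142, 0.0, -3.133]
contact_force: [2.7, -0.3, -1.1]
opening: 0.0237
```

Call:
apply_moves:
  rows:
    - {"xyz": [12,0,0],"turn": 0}
    - {"xyz": [12,0,0],"turn": 0}
    - {"xyz": [12,0,0],"turn": 0}
    - {"xyz": [12,0,0],"turn": 0}
    - {"xyz": [12,0,0],"turn": 0}
    - {"xyz": [12,0,0],"turn": 0}
    - {"xyz": [12,0,0],"turn": 0}
    - {"xyz": [12,0,0],"turn": 0}
    - {"xyz": [10,0,0],"turn": 0}
    - {"xyz": [8,0,0],"turn": 0}

```text
time: 12.48
tool_pos: [0.41, -0.1153, 0.0107]
tool_rot: [3.142, 0.0, -3.134]
contact_force: [3.2, -0.7, -1.6]
opening: 0.0238
```

Call:
apply_moves:
  rows:
    - {"xyz": [0,0,0],"turn": 0}
    - {"xyz": [0,0,0],"turn": 0}
    - {"xyz": [-4,0,0],"turn": 0}
    - {"xyz": [-4,0,0],"turn": 0}
    - {"xyz": [0,0,0],"turn": 0}
    - {"xyz": [0,0,0],"turn": 0}

```text
time: 13.22
tool_pos: [0.4185, -0.1151, 0.0106]
tool_rot: [3.141, -0.0, -3.133]
contact_force: [0.3, 0.3, -2.2]
opening: 0.0234
```

Run:
```python
from h import *
delta(.42,-.1134,.009,3.142)
t=cam("top");s=cam("scene")
a=cv2.resize(t["frame"][120:220,370:470],None,fx=4,fy=4,interpolation=2); b=cv2.resize(s["frame"][230:390,300:460],None,fx=2.5,fy=2.5,interpolation=2)
cv2.imwrite("pics/drawn.png",np.hstack([a,b]))
```

```text
now [ 0.4185 -0.1151  0.0106] -3.133 t 13.22 open 0.0234 F [ 0.3  0.3 -2.2] | turn 0.008 shift [-1.5  1.7  1.6]
```

View pics/drawn.png

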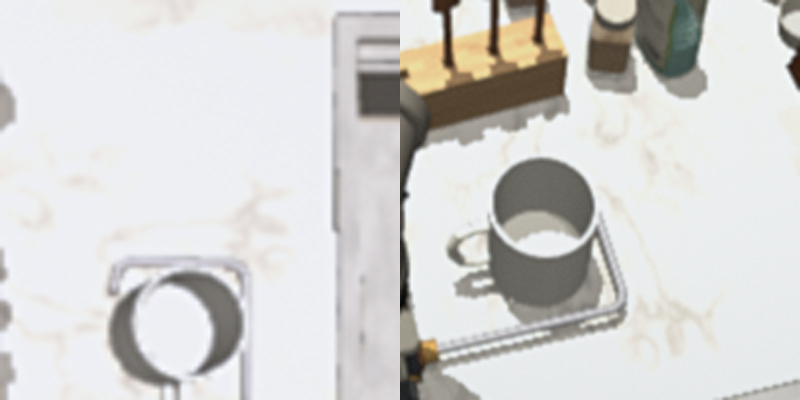

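Run:
```python
from h import *
t=cam("top");s=cam("scene")
T=lambda x,y:(370+x/4,120+y/4)
S=lambda x,y:(300+(x-400)*.4,230+y*.4)
print("rim",plane(s,S(543,207),.105),"inner right,top",plane(t,T(242,325),.105),plane(t,T(190,271),.105),"bottom",plane(t,T(190,380),.105))
print("rod",[plane(t,T(*p),.022) for p in((246,350),(115,285))],plane(s,S(520,333),.022))
```

```text
rim [ 0.57681265 -0.05402522  0.105     ] inner right,top [ 0.57408289 -0.09067774  0.105     ] [ 0.61654004 -0.04976287  0.105     ] bottom [ 0.5299401  -0.04914295  0.105     ]
rod [array([ 0.56066004, -0.11690216,  0.022     ]), array([ 0.6141626 , -0.00667251,  0.022     ])] [ 0.54285912 -0.11939329  0.022     ]
```

Call:
apply_moves:
  rows:
    - {"xyz": [0,3,0],"turn": 0}
    - {"xyz": [0,3,0],"turn": 0}
    - {"xyz": [0,0,-8],"turn": 0}
    - {"xyz": [0,0,-15],"turn": 0}
    - {"xyz": [0,0,-20],"turn": 0}
    - {"xyz": [0,0,-20],"turn": 0}
    - {"xyz": [0,0,-20],"turn": 0}
    - {"xyz": [0,0,-20],"turn": 0}
    - {"xyz": [0,0,-30],"turn": 0}
    - {"xyz": [0,0,-30],"turn": 0}

```text
time: 14.68
tool_pos: [0.4182, -0.1091, 0.1751]
tool_rot: [3.142, 0.0, -3.133]
contact_force: [-0.0, 0.7, -1.9]
opening: 0.0236
```

Call:
apply_moves:
  rows:
    - {"xyz": [0,0,-40],"turn": 0}
    - {"xyz": [0,0,-40],"turn": 0}
    - {"xyz": [0,40,-10],"turn": 0}
    - {"xyz": [0,60,0],"turn": 0}
    - {"xyz": [0,60,0],"turn": 0}
    - {"xyz": [0,60,0],"turn": 0}
    - {"xyz": [0,60,0],"turn": 0}
    - {"xyz": [-20,60,0],"turn": 0}
    - {"xyz": [-25,60,0],"turn": 0}
    - {"xyz": [-20,60,0],"turn": 0}

```text
time: 15.92
tool_pos: [0.4785, 0.3494, 0.2643]
tool_rot: [-3.142, 0.001, -3.133]
contact_force: [1.9, 0.1, -2.0]
opening: 0.0237
```

Run:
```python
from h import *
delta(.4845,.3722,.0175,3.142)
```

```text
now [0.4785 0.3494 0.2643] -3.133 t 15.93 open 0.0237 F [ 1.9  0.1 -2. ] | turn 0.008 shift [ -6.   22.8 246.8]
```

Call:
apply_moves:
  rows:
    - {"xyz": [-3,12,30],"turn": 0}
    - {"xyz": [-3,11,40],"turn": 0}
    - {"xyz": [0,0,40],"turn": 0}
    - {"xyz": [0,0,40],"turn": 0}
    - {"xyz": [0,0,40],"turn": 0}
    - {"xyz": [0,0,30],"turn": 0}
    - {"xyz": [0,0,15],"turn": 0}
    - {"xyz": [0,0,8],"turn": 0}
    - {"xyz": [0,0,3],"turn": 0}
    - {"xyz": [0,0,0],"turn": 0}

```text
time: 17.18
tool_pos: [0.4846, 0.3709, 0.0186]
tool_rot: [3.141, 0.001, -3.133]
contact_force: [-0.4, -1.1, -0.9]
opening: 0.0236
```

Run:
```python
from h import *
delta(.4845,.3722,.0165,3.142)
t=cam("top"); print(proj(t,[.58,.5,.088]),plane(t,(243.7,196),.088),plane(t,(411,165),.05))
```

```text
now [0.4846 0.3709 0.0186] -3.133 t 17.18 open 0.0236 F [-0.4 -1.1 -0.9] | turn 0.008 shift [0.1 1.3 2.1]
[244.75429416 197.33440041] [0.58424356 0.50349502 0.088     ] [ 0.69933594 -0.04217498  0.05      ]
```

Call:
apply_moves:
  rows:
    - {"xyz": [0,0,2],"turn": 0}
    - {"xyz": [0,0,0],"turn": 0}

```text
time: 17.48
tool_pos: [0.4842, 0.3706, 0.0159]
tool_rot: [3.141, 0.0, -3.133]
contact_force: [-0.3, 0.4, -0.9]
opening: 0.0234
```

Call:
apply_moves:
  rows:
    - {"xyz": [0,0,0],"turn": 0}
    - {"xyz": [0,0,0],"turn": 0}
    - {"xyz": [0,0,0],"turn": 0}
    - {"xyz": [0,0,0],"turn": 0}
    - {"xyz": [0,0,-10],"turn": 0}
    - {"xyz": [0,0,-40],"turn": 0}
    - {"xyz": [0,0,-50],"turn": 0}
    - {"xyz": [0,0,-55],"turn": 0}
    - {"xyz": [0,0,-55],"turn": 0}
    - {"xyz": [0,0,-55],"turn": 0}
  gripper: 1

```text
time: 18.73
tool_pos: [0.4838, 0.3704, 0.2836]
tool_rot: [3.141, 0.001, -3.133]
contact_force: [0.6, 1.1, -0.2]
opening: 0.0916
```

Run:
```python
from h import *
# block pose from corners (mean of both views)
c=np.array([[.4271,.0908],[.6438,.1071],[.4228,.1443],[.6408,.1598]]); m=c.mean(0); d=(c[1]-c[0]+c[3]-c[2]); yaw=np.arctan2(d[1],d[0])
print("block",m.round(4),round(yaw,3)); u=np.array([np.cos(yaw),np.sin(yaw)])
for k in(-.09,0,.045,.09): print(k,(m+k*u).round(4))
delta(m[0]+.09*u[0],m[1]+.09*u[1],.27,np.pi+yaw)
t=cam("top");s=cam("scene")
b=np.hstack([cv2.resize(t["frame"][130:280,230:430],None,fx=2,fy=2,interpolation=2),cv2.resize(s["frame"][150:300,230:430],None,fx=2,fy=2,interpolation=2)])
cv2.imwrite("pics/back.png",b)
```

```text
block [0.5336 0.1255] 0.073
-0.09 [0.4439 0.1189]
0 [0.5336 0.1255]
0.045 [0.5785 0.1288]
0.09 [0.6234 0.1321]
now [0.4838 0.3704 0.2836] -3.133 t 18.73 open 0.0916 F [ 0.6  1.1 -0.2] | turn -0.065 shift [-121.9 -247.9   13.6]
```

View pics/back.png

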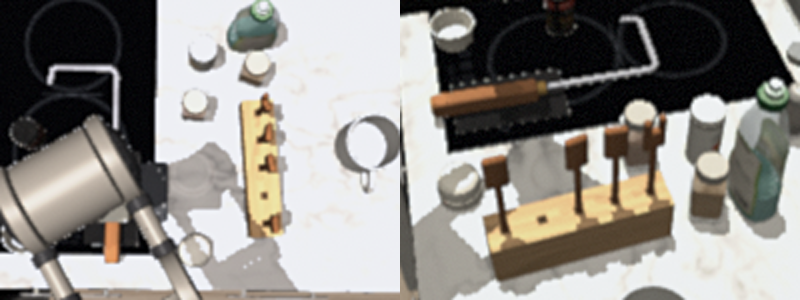

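Hook is back on the mat, crook at about (640,40) in the right half. Heading to the far fork.

Call:
apply_moves:
  rows:
    - {"xyz": [0,0,0],"turn": -0.065}
    - {"xyz": [-25,-49,3],"turn": 0}
    - {"xyz": [-25,-49,3],"turn": 0}
    - {"xyz": [-25,-49,3],"turn": 0}
    - {"xyz": [-25,-49,3],"turn": 0}
    - {"xyz": [-25,-49,0],"turn": 0}
    - {"xyz": [0,0,0],"turn": 0}
  gripper: 0.6

```text
time: 19.7
tool_pos: [0.628, 0.1315, 0.2678]
tool_rot: [-3.141, -0.001, -3.074]
contact_force: [-0.6, 0.9, -0.4]
opening: 0.0551
```

Run:
```python
from h import *
delta(.6265,.134,.155,np.pi+.073)
s=cam("scene")
crop(s,290,200,160,150,4,"m1.png")
```

```text
now [0.628  0.1315 0.2678] -3.074 t 19.7 open 0.0551 F [-0.6  0.9 -0.4] | turn -0.005 shift [  1.3   2.6 112.8]
```

View pics/m1.png

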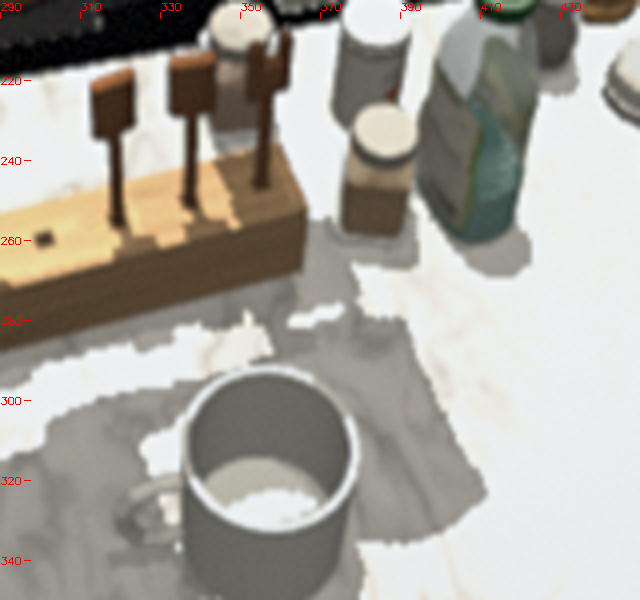

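Run:
```python
from h import *
s=cam("scene")
c=plane(s,(357.5,312),.105); h=plane(s,(320.5,330.5),.055); d=h-c; print(c,h,np.hypot(*d[:2]),"dir",np.arctan2(d[1],d[0]))
```

```text
[ 0.57788111 -0.05246859  0.105     ] [ 0.49977163 -0.05195351  0.055     ] 0.07811117638448123 dir 3.1349984437044567
```

Call:
apply_moves:
  rows:
    - {"xyz": [1,2,20],"turn": 0}
    - {"xyz": [0,0,25],"turn": 0}
    - {"xyz": [0,0,25],"turn": 0}
    - {"xyz": [0,0,25],"turn": 0}
    - {"xyz": [0,0,18],"turn": 0}
    - {"xyz": [0,0,0],"turn": 0}

```text
time: 20.55
tool_pos: [0.6239, 0.139, 0.1546]
tool_rot: [3.141, -0.003, -3.066]
contact_force: [-0.0, 0.3, 0.6]
opening: 0.0552
```

Call:
apply_moves:
  rows:
    - {"xyz": [0,0,0],"turn": 0}
    - {"xyz": [0,0,0],"turn": 0}
    - {"xyz": [0,0,0],"turn": 0}
    - {"xyz": [0,0,0],"turn": 0}
    - {"xyz": [0,0,0],"turn": 0}
  gripper: 0
  newtons: 15

```text
time: 21.18
tool_pos: [0.6256, 0.1371, 0.1558]
tool_rot: [-3.141, 0.0, -3.068]
contact_force: [0.5, -4.5, 1.0]
opening: 0.0102
```

Call:
apply_moves:
  rows:
    - {"xyz": [0,0,-15],"turn": 0}
    - {"xyz": [0,0,-25],"turn": 0}
    - {"xyz": [0,0,-30],"turn": 0}
    - {"xyz": [0,0,-30],"turn": 0}
    - {"xyz": [0,0,-25],"turn": 0}
    - {"xyz": [12,-45,0],"turn": 0}
    - {"xyz": [12,-47,0],"turn": 0}
    - {"xyz": [12,-47,0],"turn": 0}
    - {"xyz": [12,-47,0],"turn": 0}
    - {"xyz": [0,0,0],"turn": 0}

```text
time: 22.42
tool_pos: [0.5909, -0.0546, 0.282]
tool_rot: [-3.141, 0.001, -3.073]
contact_force: [0.2, 0.1, 0.4]
opening: 0.01
```

Call:
apply_moves:
  rows:
    - {"xyz": [0,0,0],"turn": 0.164}
    - {"xyz": [0,0,0],"turn": 0.164}
    - {"xyz": [0,0,0],"turn": 0.164}
    - {"xyz": [0,0,0],"turn": 0.164}
    - {"xyz": [0,0,0],"turn": 0.164}
    - {"xyz": [0,0,0],"turn": 0.164}
    - {"xyz": [0,0,0],"turn": 0.164}
    - {"xyz": [0,0,0],"turn": 0.164}
    - {"xyz": [0,0,0],"turn": 0.164}
    - {"xyz": [0,0,0],"turn": 0.164}

```text
time: 23.68
tool_pos: [0.5916, -0.0503, 0.2816]
tool_rot: [3.14, -0.001, 1.57]
contact_force: [0.3, 0.3, -0.5]
opening: 0.0099
```

Run:
```python
from h import *
delta(.592,-.0525,.149,np.pi/2)
t=cam("top");s=cam("scene")
b=np.hstack([cv2.resize(t["frame"][130:250,330:490],None,fx=2.5,fy=2.5,interpolation=2),cv2.resize(s["frame"][190:370,270:430],None,fx=2.5,fy=2.5,interpolation=2)[:300]]) if 0 else cv2.resize(s["frame"][170:370,270:430],None,fx=3,fy=3,interpolation=2)
cv2.imwrite("pics/ins.png",b)
```

```text
now [ 0.5916 -0.0503  0.2816] 1.57 t 23.68 open 0.0099 F [ 0.3  0.3 -0.5] | turn -0.0 shift [ -2.2   0.4 132.6]
```

View pics/ins.png

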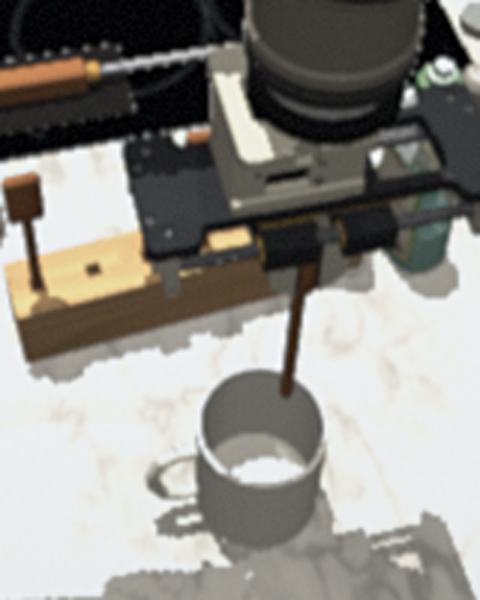

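The fork hangs vertically over the mug, with its foot at crop (287,395). I'll check the foot's position before lowering.

Run:
```python
from h import *
s=cam("scene"); print(plane(s,(270+287/3,170+394/3),.1406), "mug",plane(s,(270+262/3,170+427/3),.105))
```

```text
[ 0.59337055 -0.05083658  0.1406    ] mug [ 0.57735284 -0.05309861  0.105     ]
```

Call:
apply_moves:
  rows:
    - {"xyz": [-2,0,22],"turn": 0}
    - {"xyz": [0,0,25],"turn": 0}
    - {"xyz": [0,0,25],"turn": 0}
    - {"xyz": [0,0,25],"turn": 0}
    - {"xyz": [0,0,20],"turn": 0}
    - {"xyz": [0,0,10],"turn": 0}
    - {"xyz": [0,0,5],"turn": 0}
    - {"xyz": [0,0,0],"turn": 0}

```text
time: 24.82
tool_pos: [0.5916, -0.0536, 0.1491]
tool_rot: [3.141, -0.0, 1.576]
contact_force: [-0.1, -0.2, 0.3]
opening: 0.0099
```

Call:
apply_moves:
  rows:
    - {"xyz": [0,-3,0],"turn": 0}
    - {"xyz": [0,-8,0],"turn": 0}
    - {"xyz": [0,-10,0],"turn": 0}
    - {"xyz": [0,-10,0],"turn": 0}
    - {"xyz": [0,-10,0],"turn": 0}
    - {"xyz": [0,-10,0],"turn": 0}
    - {"xyz": [0,-8,0],"turn": 0}
    - {"xyz": [0,0,0],"turn": 0}
  gripper: 0.3

```text
time: 25.82
tool_pos: [0.5319, -0.0539, 0.1489]
tool_rot: [3.142, -0.0, 1.575]
contact_force: [1.0, -0.0, 0.0]
opening: 0.0276
```

Run:
```python
from h import *
delta(.592,-.0525,.149,np.pi/2)
s=cam("scene")
cv2.imwrite("pics/rel.png",cv2.resize(s["frame"][200:360,270:430],None,fx=3,fy=3,interpolation=2))
```

```text
now [ 0.5319 -0.0539  0.1489] 1.575 t 25.82 open 0.0276 F [ 1. -0.  0.] | turn 0.004 shift [ 1.4 60.1 -0.1]
```

View pics/rel.png

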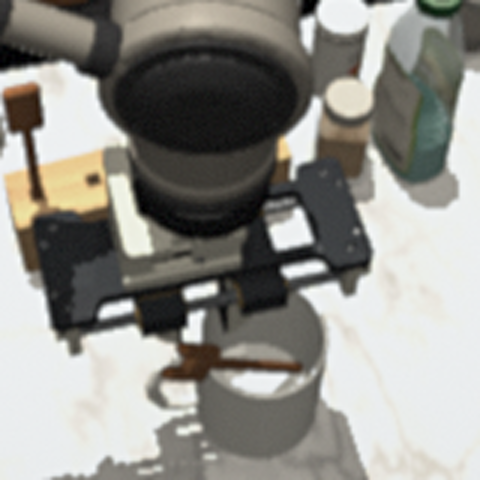

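The fork has fallen leaning over the handle side: head at crop (190,360), foot near the far wall at (300,368). I'll raise and take the next one.

Call:
apply_moves:
  rows:
    - {"xyz": [0,0,-15],"turn": 0}
    - {"xyz": [0,0,-25],"turn": 0}
    - {"xyz": [0,0,-30],"turn": -0.04}
    - {"xyz": [0,0,-30],"turn": -0.16}
    - {"xyz": [0,0,-20],"turn": -0.16}
    - {"xyz": [0,0,0],"turn": -0.18}
    - {"xyz": [0,0,0],"turn": -0.18}
    - {"xyz": [0,0,0],"turn": -0.18}
    - {"xyz": [0,0,0],"turn": -0.18}
    - {"xyz": [0,0,0],"turn": -0.18}
  gripper: 0.6

```text
time: 27.12
tool_pos: [0.5327, -0.0539, 0.2698]
tool_rot: [3.141, 0.001, 2.841]
contact_force: [-0.4, 0.7, -0.9]
opening: 0.055
```

Call:
apply_moves:
  rows:
    - {"xyz": [0,0,0],"turn": -0.18}
    - {"xyz": [0,0,0],"turn": -0.18}
    - {"xyz": [-15,45,0],"turn": 0}
    - {"xyz": [-15,45,0],"turn": 0}
    - {"xyz": [-16,45,0],"turn": 0}
    - {"xyz": [-16,45,0],"turn": 0}
    - {"xyz": [0,0,0],"turn": 0}

```text
time: 28.0
tool_pos: [0.5851, 0.1322, 0.2693]
tool_rot: [3.141, 0.001, -3.084]
contact_force: [0.3, -0.8, -0.1]
opening: 0.0553
```

```bash
cat >> h.py <<'E'
def brown(c,x0,y0,x1,y1):
    "contours of dark red-brown utensil pixels in ROI"
    h=cv2.cvtColor(c["frame"],cv2.COLOR_BGR2HSV); f=c["frame"].astype(int)
    m=((f[...,2]-f[...,0]>30)&(f[...,2]<170)&(h[...,0]<14)).astype(np.uint8)
    k=np.zeros_like(m); k[y0:y1,x0:x1]=m[y0:y1,x0:x1]
    for q in cv2.findContours(k,cv2.RETR_EXTERNAL,cv2.CHAIN_APPROX_NONE)[0]:
        if len(q)>8:
            q=q[:,0]; print("blob n",len(q),"L",q[q[:,0].argmin()],"R",q[q[:,0].argmax()],"T",q[q[:,1].argmin()],"B",q[q[:,1].argmax()])
E
python3 - <<'E'
from h import *
delta(.5815,.1300,.155,np.pi+.073)
s=cam("scene");t=cam("top")
print("scene");brown(s,310,285,400,380);print("top");brown(t,380,180,440,250)
E
```

```text
now [0.5851 0.1322 0.2693] -3.084 t 28.0 open 0.0553 F [ 0.3 -0.8 -0.1] | turn -0.016 shift [  3.8  -1.9 114.3]
scene
blob n 94 L [324 324] R [367 320] T [335 317] B [325 326]
top
blob n 33 L [422 210] R [432 223] T [423 209] B [432 223]
```

Call:
apply_moves:
  rows:
    - {"xyz": [3,-2,20],"turn": -0.016}
    - {"xyz": [0,0,25],"turn": 0}
    - {"xyz": [0,0,25],"turn": 0}
    - {"xyz": [0,0,25],"turn": 0}
    - {"xyz": [0,0,19],"turn": 0}
    - {"xyz": [0,0,0],"turn": 0}

```text
time: 28.85
tool_pos: [0.581, 0.1254, 0.1539]
tool_rot: [-3.141, -0.003, -3.074]
contact_force: [0.7, -0.3, 0.1]
opening: 0.0553
```

Call:
apply_moves:
  rows:
    - {"xyz": [0,0,0],"turn": 0}
    - {"xyz": [0,0,0],"turn": 0}
    - {"xyz": [0,0,0],"turn": 0}
    - {"xyz": [0,0,0],"turn": 0}
    - {"xyz": [0,0,0],"turn": 0}
  gripper: 0
  newtons: 15

```text
time: 29.48
tool_pos: [0.5818, 0.1272, 0.1548]
tool_rot: [3.141, 0.0, -3.072]
contact_force: [-0.6, 5.1, 1.0]
opening: 0.0105
```

Run:
```python
from h import *
s=cam("scene");t=cam("top")
print(tri(s,(324,325),t,(432,223)),tri(s,(330,318),t,(432,223)))
for z in(.12,.14,.16): print(z,plane(s,(324.5,322),z).round(3),plane(t,(432,223),z).round(3))
for z in(.01,.03): print(z,plane(s,(367,320.5),z).round(3),plane(t,(422,209.5),z+.03).round(3))
delta(.592,-.0325,.275,np.pi+.073)
```

```text
(array([ 0.50268707, -0.08310556,  0.1460693 ]), np.float64(0.002102607451317456)) (array([ 0.50861237, -0.07919547,  0.16241852]), np.float64(0.011052540987909072))
0.12 [ 0.506 -0.065  0.12 ] [ 0.505 -0.091  0.12 ]
0.14 [ 0.504 -0.075  0.14 ] [ 0.504 -0.085  0.14 ]
0.16 [ 0.503 -0.084  0.16 ] [ 0.503 -0.079  0.16 ]
0.01 [ 0.61  -0.033  0.01 ] [ 0.552 -0.08   0.04 ]
0.03 [ 0.606 -0.041  0.03 ] [ 0.551 -0.075  0.06 ]
now [0.5817 0.128  0.1548] -3.072 t 29.57 open 0.01 F [0.3 3.9 0.5] | turn -0.004 shift [   1.4 -160.8 -120.2]
```

Call:
apply_moves:
  rows:
    - {"xyz": [0,0,-15],"turn": 0}
    - {"xyz": [0,0,-25],"turn": 0}
    - {"xyz": [0,0,-30],"turn": 0}
    - {"xyz": [0,0,-30],"turn": 0}
    - {"xyz": [0,0,-25],"turn": 0}
    - {"xyz": [1,-38,0],"turn": 0}
    - {"xyz": [1,-38,0],"turn": 0}
    - {"xyz": [2,-38,0],"turn": 0}
    - {"xyz": [1,-38,0],"turn": 0}
    - {"xyz": [0,0,0],"turn": 0}

```text
time: 30.82
tool_pos: [0.5872, -0.0282, 0.2807]
tool_rot: [-3.14, 0.0, -3.076]
contact_force: [-0.1, 0.7, -0.3]
opening: 0.0098
```

Call:
apply_moves:
  rows:
    - {"xyz": [0,0,0],"turn": 0.164}
    - {"xyz": [0,0,0],"turn": 0.164}
    - {"xyz": [0,0,0],"turn": 0.164}
    - {"xyz": [0,0,0],"turn": 0.164}
    - {"xyz": [0,0,0],"turn": 0.164}
    - {"xyz": [0,0,0],"turn": 0.164}
    - {"xyz": [0,0,0],"turn": 0.164}
    - {"xyz": [0,0,0],"turn": 0.164}
    - {"xyz": [0,0,0],"turn": 0.164}
    - {"xyz": [0,0,0],"turn": 0.164}

```text
time: 32.08
tool_pos: [0.5872, -0.0245, 0.2806]
tool_rot: [3.141, 0.001, 1.566]
contact_force: [-0.4, 0.9, 0.0]
opening: 0.0102
```

Run:
```python
from h import *
delta(.588,-.025,.149,np.pi/2)
s=cam("scene"); o=robot.observe()["tool_pos"]
f=plane  # expected foot pixel under TCP
print("expected foot px",proj(s,[o[0],o[1],o[2]-.14]));brown(s,320,230,410,345)
```

```text
now [ 0.5872 -0.0245  0.2806] 1.566 t 32.08 open 0.0102 F [-0.4  0.9  0. ] | turn -0.005 shift [ -0.5   0.8 131.6]
expected foot px [359.05843743 290.39791783]
blob n 42 L [346 321] R [367 320] T [358 319] B [355 321]
blob n 45 L [324 325] R [344 321] T [333 318] B [325 326]
blob n 68 L [359 286] R [364 257] T [363 256] B [359 288]
```

Call:
apply_moves:
  rows:
    - {"xyz": [0,0,22],"turn": 0}
    - {"xyz": [0,0,25],"turn": 0}
    - {"xyz": [0,0,25],"turn": 0}
    - {"xyz": [0,0,25],"turn": 0}
    - {"xyz": [0,0,18],"turn": 0}
    - {"xyz": [0,0,10],"turn": 0}
    - {"xyz": [0,0,5],"turn": 0}
    - {"xyz": [0,0,0],"turn": 0}

```text
time: 33.12
tool_pos: [0.5875, -0.025, 0.1501]
tool_rot: [3.141, 0.0, 1.571]
contact_force: [0.1, -0.5, 0.5]
opening: 0.01
```

Call:
apply_moves:
  rows:
    - {"xyz": [0,0,0],"turn": 0}
    - {"xyz": [0,-3,-12],"turn": 0}
    - {"xyz": [0,-10,0],"turn": 0}
    - {"xyz": [0,-10,0],"turn": 0}
    - {"xyz": [0,-10,0],"turn": 0}
    - {"xyz": [0,-10,0],"turn": 0}
    - {"xyz": [0,-8,0],"turn": 0}
    - {"xyz": [0,-8,0],"turn": 0}
    - {"xyz": [0,0,0],"turn": 0}
  gripper: 0.3

```text
time: 34.25
tool_pos: [0.5278, -0.025, 0.1618]
tool_rot: [-3.142, -0.0, 1.571]
contact_force: [-0.3, 0.4, 0.7]
opening: 0.0269
```

Call:
apply_moves:
  rows:
    - {"xyz": [0,0,-15],"turn": 0}
    - {"xyz": [0,0,-25],"turn": 0}
    - {"xyz": [0,0,-30],"turn": -0.04}
    - {"xyz": [0,0,-30],"turn": -0.16}
    - {"xyz": [0,0,-10],"turn": -0.16}
    - {"xyz": [0,0,0],"turn": -0.18}
    - {"xyz": [0,0,0],"turn": -0.18}
    - {"xyz": [0,0,0],"turn": -0.18}
    - {"xyz": [0,0,0],"turn": -0.18}
    - {"xyz": [0,0,0],"turn": -0.18}
  gripper: 0.6

```text
time: 35.5
tool_pos: [0.5287, -0.0251, 0.2729]
tool_rot: [3.141, 0.001, 2.837]
contact_force: [0.4, -0.3, -0.2]
opening: 0.0551
```

Run:
```python
from h import *
delta(.5365,.127,.27,np.pi+.073)
s=cam("scene");t=cam("top")
print("scene");brown(s,300,285,400,380);print("top");brown(t,380,180,440,250)
```

```text
now [ 0.5287 -0.0251  0.2729] 2.837 t 35.5 open 0.0551 F [ 0.4 -0.3 -0.2] | turn -0.378 shift [-18.8 151.1   2.9]
scene
blob n 141 L [318 308] R [371 324] T [318 308] B [368 325]
top
blob n 17 L [419 219] R [425 222] T [419 219] B [422 226]
```

Call:
apply_moves:
  rows:
    - {"xyz": [0,0,0],"turn": -0.18}
    - {"xyz": [0,0,0],"turn": -0.18}
    - {"xyz": [-5,38,0],"turn": -0.018}
    - {"xyz": [-5,38,0],"turn": 0}
    - {"xyz": [-5,38,0],"turn": 0}
    - {"xyz": [-4,37,0],"turn": 0}
    - {"xyz": [0,0,0],"turn": 0}

```text
time: 36.48
tool_pos: [0.5378, 0.1291, 0.2722]
tool_rot: [3.141, 0.001, -3.075]
contact_force: [-0.1, 0.6, 0.4]
opening: 0.0549
```

Run:
```python
from h import *
delta(.5365,.127,.155,np.pi+.073)
s=cam("scene")
cv2.imwrite("pics/two.png",cv2.resize(s["frame"][270:370,290:420],None,fx=4,fy=4,interpolation=2))
```

```text
now [0.5378 0.1291 0.2722] -3.075 t 36.48 open 0.0549 F [-0.1  0.6  0.4] | turn -0.006 shift [  1.5  -2.  117.2]
```

View pics/two.png

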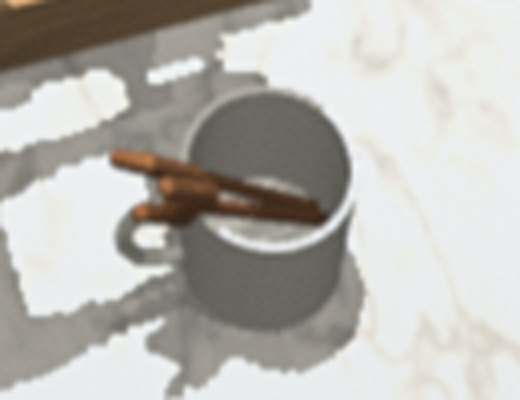

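Two utensils lean over the handle side with their feet at the far wall (crop (325,215)). Continuing with the third.

Call:
apply_moves:
  rows:
    - {"xyz": [1,-2,22],"turn": 0}
    - {"xyz": [0,0,25],"turn": 0}
    - {"xyz": [0,0,25],"turn": 0}
    - {"xyz": [0,0,25],"turn": 0}
    - {"xyz": [0,0,20],"turn": 0}
    - {"xyz": [0,0,0],"turn": 0}

```text
time: 37.28
tool_pos: [0.5363, 0.1235, 0.1537]
tool_rot: [-3.141, -0.003, -3.077]
contact_force: [-0.4, 1.0, 0.3]
opening: 0.0554
```

Call:
apply_moves:
  rows:
    - {"xyz": [0,0,0],"turn": 0}
    - {"xyz": [0,0,0],"turn": 0}
    - {"xyz": [0,0,0],"turn": 0}
    - {"xyz": [0,0,0],"turn": 0}
    - {"xyz": [0,0,0],"turn": 0}
  gripper: 0
  newtons: 15

```text
time: 37.9
tool_pos: [0.537, 0.1249, 0.1548]
tool_rot: [3.141, 0.0, -3.074]
contact_force: [0.5, 5.3, -0.6]
opening: 0.0103
```

Run:
```python
from h import *
delta(.588,-.079,.28,np.pi+.073)
```

```text
now [0.537  0.1249 0.1548] -3.074 t 37.9 open 0.0103 F [ 0.5  5.3 -0.6] | turn -0.006 shift [ -36.  -207.1 -125.2]
```

Call:
apply_moves:
  rows:
    - {"xyz": [0,0,-20],"turn": 0}
    - {"xyz": [0,0,-30],"turn": 0}
    - {"xyz": [0,0,-35],"turn": 0}
    - {"xyz": [0,0,-35],"turn": 0}
    - {"xyz": [-18,0,-20],"turn": 0}
    - {"xyz": [-18,-51,0],"turn": 0}
    - {"xyz": [0,-52,0],"turn": 0}
    - {"xyz": [0,-52,0],"turn": 0}
    - {"xyz": [0,-52,0],"turn": 0}
    - {"xyz": [0,0,0],"turn": 0}

```text
time: 39.15
tool_pos: [0.5866, -0.0829, 0.2941]
tool_rot: [-3.141, -0.001, -3.079]
contact_force: [0.1, -0.1, -0.1]
opening: 0.0099
```

Call:
apply_moves:
  rows:
    - {"xyz": [0,0,0],"turn": 0.164}
    - {"xyz": [0,0,0],"turn": 0.164}
    - {"xyz": [0,0,0],"turn": 0.164}
    - {"xyz": [0,0,0],"turn": 0.164}
    - {"xyz": [0,0,0],"turn": 0.164}
    - {"xyz": [0,0,0],"turn": 0.164}
    - {"xyz": [0,0,0],"turn": 0.164}
    - {"xyz": [0,0,0],"turn": 0.164}
    - {"xyz": [0,0,0],"turn": 0.164}
    - {"xyz": [0,0,0],"turn": 0.164}

```text
time: 40.4
tool_pos: [0.5867, -0.078, 0.2947]
tool_rot: [-3.141, -0.001, 1.565]
contact_force: [0.1, -0.6, -0.2]
opening: 0.0099
```

Run:
```python
from h import *
delta(.588,-.077,.150,np.pi/2)
s=cam("scene"); o=robot.observe()["tool_pos"]
print("expected foot px",proj(s,[o[0],o[1],o[2]-.14]));brown(s,300,230,410,345)
t=cam("top");
```

```text
now [ 0.5867 -0.078   0.2947] 1.565 t 40.4 open 0.0099 F [ 0.1 -0.6 -0.2] | turn -0.006 shift [  1.    1.3 144.7]
expected foot px [366.79116461 311.10326621]
blob n 133 L [318 308] R [371 324] T [318 308] B [368 325]
blob n 29 L [366 309] R [369 302] T [368 296] B [366 310]
blob n 33 L [369 289] R [372 278] T [372 278] B [369 294]
```

Call:
apply_moves:
  rows:
    - {"xyz": [1,1,24],"turn": 0}
    - {"xyz": [0,0,28],"turn": 0}
    - {"xyz": [0,0,28],"turn": 0}
    - {"xyz": [0,0,25],"turn": 0}
    - {"xyz": [0,0,20],"turn": 0}
    - {"xyz": [0,0,12],"turn": 0}
    - {"xyz": [0,0,7],"turn": 0}
    - {"xyz": [0,0,0],"turn": 0}

```text
time: 41.5
tool_pos: [0.5878, -0.0782, 0.1507]
tool_rot: [-3.141, -0.0, 1.57]
contact_force: [-0.9, 0.1, -0.0]
opening: 0.0102
```

Call:
apply_moves:
  rows:
    - {"xyz": [0,0,0],"turn": 0}
    - {"xyz": [0,-3,-12],"turn": 0}
    - {"xyz": [0,-10,0],"turn": 0}
    - {"xyz": [0,-10,0],"turn": 0}
    - {"xyz": [0,-10,0],"turn": 0}
    - {"xyz": [0,-10,0],"turn": 0}
    - {"xyz": [0,-8,0],"turn": 0}
    - {"xyz": [0,-8,0],"turn": 0}
    - {"xyz": [0,0,0],"turn": 0}
  gripper: 0.3

```text
time: 42.62
tool_pos: [0.5285, -0.0782, 0.1629]
tool_rot: [3.141, 0.0, 1.569]
contact_force: [1.3, -1.3, 1.4]
opening: 0.028
```

Call:
apply_moves:
  rows:
    - {"xyz": [0,0,-15],"turn": 0}
    - {"xyz": [0,0,-25],"turn": 0}
    - {"xyz": [0,0,-30],"turn": -0.04}
    - {"xyz": [0,0,-30],"turn": -0.16}
    - {"xyz": [0,0,-10],"turn": -0.16}
    - {"xyz": [0,0,0],"turn": -0.18}
    - {"xyz": [0,0,0],"turn": -0.18}
    - {"xyz": [0,0,0],"turn": -0.18}
    - {"xyz": [0,0,0],"turn": -0.18}
    - {"xyz": [0,0,0],"turn": -0.18}
  gripper: 0.6

```text
time: 43.88
tool_pos: [0.5289, -0.0782, 0.2737]
tool_rot: [3.142, 0.001, 2.835]
contact_force: [-1.1, -0.9, -0.1]
opening: 0.055
```

Run:
```python
from h import *
delta(.448,.119,.27,np.pi+.073)
s=cam("scene");brown(s,300,285,400,380)
```

```text
now [ 0.5289 -0.0782  0.2737] 2.835 t 43.88 open 0.055 F [-1.1 -0.9 -0.1] | turn -0.38 shift [ 66.3 202.5   3.7]
blob n 125 L [321 320] R [370 325] T [328 316] B [360 331]
```

Call:
apply_moves:
  rows:
    - {"xyz": [0,0,0],"turn": -0.18}
    - {"xyz": [0,0,0],"turn": -0.18}
    - {"xyz": [13,40,0],"turn": -0.02}
    - {"xyz": [13,40,0],"turn": 0}
    - {"xyz": [13,40,0],"turn": 0}
    - {"xyz": [13,40,0],"turn": 0}
    - {"xyz": [14,40,0],"turn": 0}
    - {"xyz": [0,0,0],"turn": 0}

```text
time: 44.92
tool_pos: [0.4494, 0.1193, 0.2737]
tool_rot: [3.141, 0.001, -3.073]
contact_force: [0.5, -0.8, -1.0]
opening: 0.0551
```

Run:
```python
from h import *
delta(.448,.119,.155,np.pi+.073)
s=cam("scene");t=cam("top");brown(s,255,220,300,275)
cv2.imwrite("pics/three.png",np.hstack([cv2.resize(s["frame"][270:370,250:400],None,fx=3,fy=3,interpolation=2),cv2.resize(t["frame"][180:280,340:450],None,fx=3,fy=3,interpolation=2)]))
```

```text
now [0.4494 0.1193 0.2737] -3.073 t 44.92 open 0.0551 F [ 0.5 -0.8 -1. ] | turn -0.005 shift [  1.4  -0.2 118.7]
blob n 20 L [280 256] R [282 264] T [280 256] B [281 265]
blob n 60 L [272 230] R [282 239] T [280 228] B [279 245]
```

View pics/three.png

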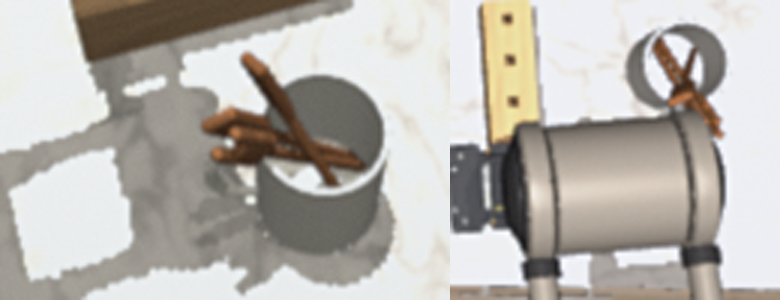

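Run:
```python
from h import *
s=cam("scene");t=cam("top")
S=lambda x,y:(250+x/3,270+y/3)
T=lambda x,y:(340+(x-450)/3,180+y/3)
print("foot3",plane(s,S(332,182),.008))
for z in(.15,.17,.19): print("head3 scene",z,plane(s,S(252,60),z))
for p in((657,40),(695,50),(680,100),(715,133)): print(p,[plane(t,T(*p),z).round(3).tolist() for z in(.01,.15,.18)], tri(s,S(252,60),t,T(*p))[0].round(3),round(tri(s,S(252,60),t,T(*p))[1],3))
brown(t,390,180,450,240)
```

```text
foot3 [ 0.59019583 -0.05160478  0.008     ]
head3 scene 0.15 [ 0.5367791  -0.01729838  0.15      ]
head3 scene 0.17 [ 0.53406556 -0.02822053  0.17      ]
head3 scene 0.19 [ 0.53135201 -0.03914268  0.19      ]
(657, 40) [[0.609, -0.044, 0.01], [0.593, -0.013, 0.15], [0.59, -0.006, 0.18]] [ 0.566 -0.013  0.143] 0.056
(695, 50) [[0.598, -0.087, 0.01], [0.584, -0.051, 0.15], [0.581, -0.044, 0.18]] [ 0.555 -0.039  0.191] 0.048
(680, 100) [[0.541, -0.07, 0.01], [0.532, -0.036, 0.15], [0.531, -0.028, 0.18]] [ 0.532 -0.03   0.173] 0.003
(715, 133) [[0.504, -0.109, 0.01], [0.499, -0.071, 0.15], [0.498, -0.063, 0.18]] [ 0.512 -0.054  0.22 ] 0.031
blob n 94 L [408 195] R [429 225] T [409 193] B [428 225]
```

The third leans over the handle side too, top at about (0.532, -0.03, 0.173), which is 45 mm toward the handle. Now the last one.

Call:
apply_moves:
  rows:
    - {"xyz": [1,0,22],"turn": 0}
    - {"xyz": [0,0,25],"turn": 0}
    - {"xyz": [0,0,25],"turn": 0}
    - {"xyz": [0,0,25],"turn": 0}
    - {"xyz": [0,0,21],"turn": 0}
    - {"xyz": [0,0,0],"turn": 0}

```text
time: 45.88
tool_pos: [0.4488, 0.1161, 0.1535]
tool_rot: [-3.141, -0.003, -3.077]
contact_force: [0.1, 0.2, 0.9]
opening: 0.0551
```

Call:
apply_moves:
  rows:
    - {"xyz": [0,0,0],"turn": 0}
    - {"xyz": [0,0,0],"turn": 0}
    - {"xyz": [0,0,0],"turn": 0}
    - {"xyz": [0,0,0],"turn": 0}
    - {"xyz": [0,0,0],"turn": 0}
  gripper: 0
  newtons: 15

```text
time: 46.5
tool_pos: [0.4493, 0.1174, 0.1549]
tool_rot: [3.141, 0.0, -3.074]
contact_force: [0.4, 4.6, -0.2]
opening: 0.0101
```

Call:
apply_moves:
  rows:
    - {"xyz": [0,0,-20],"turn": 0}
    - {"xyz": [0,0,-30],"turn": 0}
    - {"xyz": [0,0,-35],"turn": 0}
    - {"xyz": [0,0,-35],"turn": 0}
    - {"xyz": [0,0,-35],"turn": 0}
    - {"xyz": [-45,0,-15],"turn": 0}
    - {"xyz": [-45,0,0],"turn": 0}
    - {"xyz": [-45,0,0],"turn": 0}
    - {"xyz": [0,0,0],"turn": 0}

```text
time: 47.62
tool_pos: [0.5857, 0.1261, 0.3223]
tool_rot: [-3.142, -0.003, -3.075]
contact_force: [-1.0, -0.9, -0.8]
opening: 0.0101
```

Run:
```python
from h import *
delta(.601,-.058,.325,np.pi+.073)
```

```text
now [0.5857 0.1261 0.3223] -3.075 t 47.62 open 0.0101 F [-1.  -0.9 -0.8] | turn -0.006 shift [  -1.8 -184.7   -2.7]
```

Call:
apply_moves:
  rows:
    - {"xyz": [-1,-46,0],"turn": 0}
    - {"xyz": [-1,-46,0],"turn": 0}
    - {"xyz": [0,-46,0],"turn": 0}
    - {"xyz": [0,-44,0],"turn": 0}
    - {"xyz": [0,0,0],"turn": 0}
    - {"xyz": [0,0,0],"turn": 0.164}
    - {"xyz": [0,0,0],"turn": 0.164}
    - {"xyz": [0,0,0],"turn": 0.164}
    - {"xyz": [0,0,0],"turn": 0.164}
    - {"xyz": [0,0,0],"turn": 0.164}

```text
time: 48.88
tool_pos: [0.5974, -0.0536, 0.3251]
tool_rot: [3.141, -0.0, 2.385]
contact_force: [0.4, 0.0, -0.2]
opening: 0.0099
```

Call:
apply_moves:
  rows:
    - {"xyz": [0,0,0],"turn": 0.164}
    - {"xyz": [0,0,0],"turn": 0.164}
    - {"xyz": [0,0,0],"turn": 0.164}
    - {"xyz": [0,0,0],"turn": 0.164}
    - {"xyz": [0,0,0],"turn": 0.164}
    - {"xyz": [0,0,0],"turn": 0}

```text
time: 49.62
tool_pos: [0.5976, -0.054, 0.325]
tool_rot: [3.142, -0.0, 1.571]
contact_force: [-0.5, 0.5, -0.4]
opening: 0.0102
```

Run:
```python
from h import *
delta(.601,-.056,.150,np.pi/2)
s=cam("scene"); o=robot.observe()["tool_pos"]
print("expected foot px",proj(s,[o[0],o[1],o[2]-.14]));brown(s,300,230,420,345)
f=s["frame"][285:350,335:385].astype(int); g=f.sum(2)
for y in (295,305,312,320): print(y,[int(v) for v in s["frame"][y,330:392:2].mean(1)])
```

```text
now [ 0.5976 -0.054   0.325 ] 1.571 t 49.62 open 0.0102 F [-0.5  0.5 -0.4] | turn 0.001 shift [ -2.    3.4 175. ]
expected foot px [369.80953476 291.17536137]
blob n 204 L [318 310] R [370 325] T [331 288] B [360 331]
blob n 30 L [369 288] R [372 277] T [371 274] B [369 288]
blob n 14 L [372 266] R [373 265] T [373 265] B [372 272]
blob n 19 L [373 258] R [376 254] T [376 254] B [373 263]
295 [240, 210, 69, 51, 53, 86, 213, 233, 240, 233, 213, 172, 137, 133, 134, 160, 205, 227, 239, 239, 237, 236, 236, 238, 237, 238, 238, 238, 237, 238, 238]
305 [225, 230, 236, 240, 207, 71, 40, 45, 57, 97, 104, 103, 103, 101, 102, 103, 102, 101, 101, 100, 99, 96, 105, 233, 231, 225, 225, 235, 237, 238, 237]
312 [60, 57, 50, 46, 48, 61, 84, 93, 60, 55, 70, 103, 104, 103, 101, 103, 101, 101, 101, 99, 97, 96, 91, 88, 227, 237, 235, 218, 221, 223, 233]
320 [58, 47, 40, 39, 44, 36, 60, 67, 55, 51, 50, 52, 60, 53, 51, 57, 68, 84, 74, 87, 97, 92, 88, 127, 230, 227, 236, 236, 235, 234, 235]
```

Call:
apply_moves:
  rows:
    - {"xyz": [-2,3,25],"turn": 0}
    - {"xyz": [0,0,30],"turn": 0}
    - {"xyz": [0,0,30],"turn": 0}
    - {"xyz": [0,0,30],"turn": 0}
    - {"xyz": [0,0,25],"turn": 0}
    - {"xyz": [0,0,18],"turn": 0}
    - {"xyz": [0,0,10],"turn": 0}
    - {"xyz": [0,0,6],"turn": 0}
    - {"xyz": [0,0,0],"turn": 0}

```text
time: 50.8
tool_pos: [0.6012, -0.0571, 0.1508]
tool_rot: [3.141, -0.0, 1.57]
contact_force: [0.1, 0.5, -0.4]
opening: 0.0102
```

Call:
apply_moves:
  rows:
    - {"xyz": [0,0,0],"turn": 0}
    - {"xyz": [0,-3,-12],"turn": 0}
    - {"xyz": [0,-10,0],"turn": 0}
    - {"xyz": [0,-10,0],"turn": 0}
    - {"xyz": [0,-10,0],"turn": 0}
    - {"xyz": [0,-10,0],"turn": 0}
    - {"xyz": [0,-10,0],"turn": 0}
    - {"xyz": [0,-10,0],"turn": 0}
    - {"xyz": [0,-5,0],"turn": 0}
    - {"xyz": [0,0,0],"turn": 0}
  gripper: 0.3

```text
time: 52.05
tool_pos: [0.5332, -0.0571, 0.163]
tool_rot: [3.141, 0.0, 1.569]
contact_force: [1.1, 0.1, 0.6]
opening: 0.0277
```

Run:
```python
from h import *
delta(.601,-.056,.150,np.pi/2)
s=cam("scene"); brown(s,300,230,420,345)
```

```text
now [ 0.5332 -0.0571  0.163 ] 1.569 t 52.05 open 0.0277 F [1.1 0.1 0.6] | turn -0.002 shift [ 1.1 67.8 13. ]
blob n 183 L [317 314] R [369 327] T [341 301] B [362 331]
blob n 10 L [333 295] R [336 296] T [334 293] B [335 296]
```

Call:
apply_moves:
  rows:
    - {"xyz": [0,0,-10],"turn": 0}
    - {"xyz": [0,0,-20],"turn": 0}
    - {"xyz": [0,0,-30],"turn": 0}
    - {"xyz": [0,0,-40],"turn": 0}
    - {"xyz": [0,0,-40],"turn": 0}
    - {"xyz": [50,-20,0],"turn": 0}
    - {"xyz": [60,-20,0],"turn": 0}
    - {"xyz": [60,0,0],"turn": 0}
    - {"xyz": [60,0,0],"turn": 0}
    - {"xyz": [0,0,0],"turn": 0}

```text
time: 53.35
tool_pos: [0.4931, 0.1759, 0.3031]
tool_rot: [-3.141, -0.001, 1.575]
contact_force: [0.1, -0.5, 0.5]
opening: 0.0271
```

Run:
```python
from h import *
delta(.601,-.056,.150,np.pi/2)
s=cam("scene");t=cam("top"); cv2.imwrite("pics/st.png",s["frame"]);cv2.imwrite("pics/tt.png",t["frame"])
brown(s,300,230,420,345)
cv2.imwrite("pics/four.png",np.hstack([cv2.resize(s["frame"][270:370,300:400],None,fx=4,fy=4,interpolation=2),cv2.resize(t["frame"][160:260,370:470],None,fx=4,fy=4,interpolation=2)]))
```

```text
now [0.4931 0.1759 0.3031] 1.575 t 53.35 open 0.0271 F [ 0.1 -0.5  0.5] | turn 0.004 shift [-231.9  107.9  153.1]
blob n 254 L [318 312] R [371 325] T [328 285] B [344 340]
```

View pics/four.png

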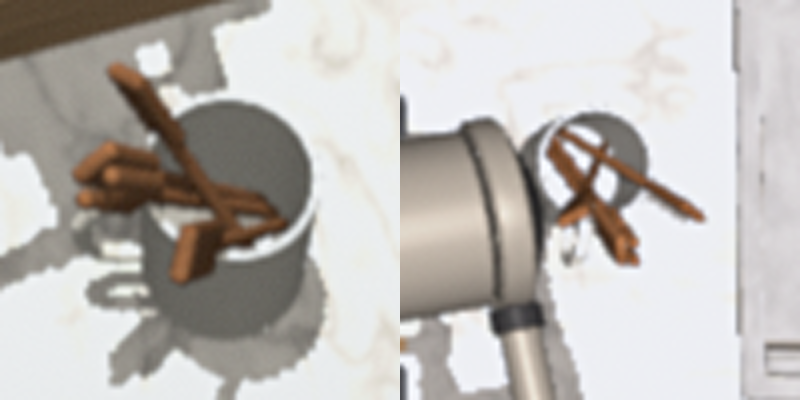

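Run:
```python
from h import *
s=cam("scene");t=cam("top")
S=lambda x,y:(300+x/4,270+y/4)
T=lambda x,y:(370+(x-400)/4,160+y/4)
print("top4",tri(s,S(180,270),t,T(697,213)),tri(s,S(182,250),t,T(690,210)))
print("top3",tri(s,S(115,72),t,T(565,215)))
print("rim",plane(s,S(228,180),.105),plane(t,T(646,160),.105),plane(t,T(595,112),.105))
print("others",tri(s,S(80,185),t,T(625,255)))
h=plane(s,S(80,235),.055);print("handle tip",h,plane(t,T(572,262),.055))
```

```text
top4 (array([ 0.53340761, -0.11867925,  0.15351126]), np.float64(0.00032004905620464796)) (array([ 0.53563104, -0.11182446,  0.15871172]), np.float64(0.0003818280314253076))
top3 (array([ 0.52826494, -0.01645255,  0.16051214]), np.float64(0.003983721721037561))
rim [ 0.57512462 -0.05856901  0.105     ] [ 0.57810158 -0.09388967  0.105     ] [ 0.61579688 -0.05373119  0.105     ]
others (array([ 0.49949543, -0.06498599,  0.14790672]), np.float64(0.0033079100719888557))
handle tip [ 0.49955848 -0.04794426  0.055     ] [ 0.49823407 -0.04641845  0.055     ]
```

All four are in, but the fourth's top is only about 33 mm toward the handle (limit 25). I'll nudge its head toward the handle side with closed fingers for margin.

Call:
apply_moves:
  rows:
    - {"xyz": [0,30,0],"turn": 0}
    - {"xyz": [-48,31,0],"turn": 0}
    - {"xyz": [-48,31,0],"turn": 0}
    - {"xyz": [-48,0,0],"turn": 0}
    - {"xyz": [-48,0,0],"turn": 0}
    - {"xyz": [-48,0,0],"turn": 0}
    - {"xyz": [-48,0,0],"turn": 0}
    - {"xyz": [0,0,20],"turn": 0}
    - {"xyz": [0,0,35],"turn": 0}
    - {"xyz": [0,0,35],"turn": 0}
  gripper: 0

```text
time: 54.8
tool_pos: [0.5847, -0.1182, 0.2121]
tool_rot: [3.141, 0.0, 1.565]
contact_force: [-0.5, -1.0, 0.1]
opening: 0.0005
```

Call:
apply_moves:
  rows:
    - {"xyz": [0,0,30],"turn": 0}
    - {"xyz": [0,0,28],"turn": 0}
    - {"xyz": [0,0,13],"turn": 0}
    - {"xyz": [0,-5,0],"turn": 0}
    - {"xyz": [0,-8,0],"turn": 0}
    - {"xyz": [0,-8,0],"turn": 0}
    - {"xyz": [0,-8,0],"turn": 0}
    - {"xyz": [0,-8,0],"turn": 0}
    - {"xyz": [0,-7,0],"turn": 0}
    - {"xyz": [0,0,0],"turn": 0}

```text
time: 56.05
tool_pos: [0.5407, -0.1158, 0.1417]
tool_rot: [-3.141, -0.0, 1.569]
contact_force: [-0.7, 0.1, 0.0]
opening: 0.0004
```

Run:
```python
from h import *
delta(.531,-.112,.14,np.pi/2)
s=cam("scene"); brown(s,300,270,400,360)
```

```text
now [ 0.5407 -0.1158  0.1417] 1.569 t 56.05 open 0.0004 F [-0.7  0.1  0. ] | turn -0.002 shift [ 3.8 -9.7  1.7]
```

Call:
apply_moves:
  rows:
    - {"xyz": [0,-8,0],"turn": 0}
    - {"xyz": [0,-8,0],"turn": 0}
    - {"xyz": [0,-4,0],"turn": 0}
    - {"xyz": [0,0,0],"turn": 0}
    - {"xyz": [0,0,-20],"turn": 0}
    - {"xyz": [0,0,-40],"turn": 0}
    - {"xyz": [0,0,-50],"turn": 0}
    - {"xyz": [0,0,-50],"turn": 0}
    - {"xyz": [40,0,0],"turn": 0}
    - {"xyz": [50,0,0],"turn": 0}

```text
time: 57.35
tool_pos: [0.5217, -0.0255, 0.3023]
tool_rot: [3.14, 0.0, 1.567]
contact_force: [1.0, 0.0, 0.4]
opening: 0.0006
```

Call:
apply_moves:
  rows:
    - {"xyz": [60,-10,0],"turn": 0}
    - {"xyz": [60,-10,0],"turn": 0}
    - {"xyz": [60,0,0],"turn": 0}
    - {"xyz": [60,0,0],"turn": 0}
    - {"xyz": [0,0,0],"turn": 0}

```text
time: 57.98
tool_pos: [0.5012, 0.2181, 0.3013]
tool_rot: [-3.141, -0.001, 1.575]
contact_force: [-0.5, -0.2, 0.6]
opening: 0.0005
```

Run:
```python
from h import *
delta(.601,-.056,.150,np.pi/2)
s=cam("scene");t=cam("top")
brown(s,300,230,420,345); brown(t,380,170,460,240)
a=cv2.resize(s["frame"][270:370,300:400],None,fx=4,fy=4,interpolation=2);b=cv2.resize(t["frame"][160:260,370:470],None,fx=4,fy=4,interpolation=2)
c=cv2.resize(s["frame"][140:270,220:480],None,fx=800/260,fy=1.5,interpolation=2)
cv2.imwrite("pics/fin.png",np.vstack([np.hstack([a,b]),c]))
```

```text
now [0.5012 0.2181 0.3013] 1.575 t 57.98 open 0.0005 F [-0.5 -0.2  0.6] | turn 0.004 shift [-274.1   99.8  151.3]
blob n 295 L [317 310] R [373 333] T [343 281] B [358 338]
blob n 137 L [408 205] R [440 219] T [415 192] B [422 225]
```

View pics/fin.png

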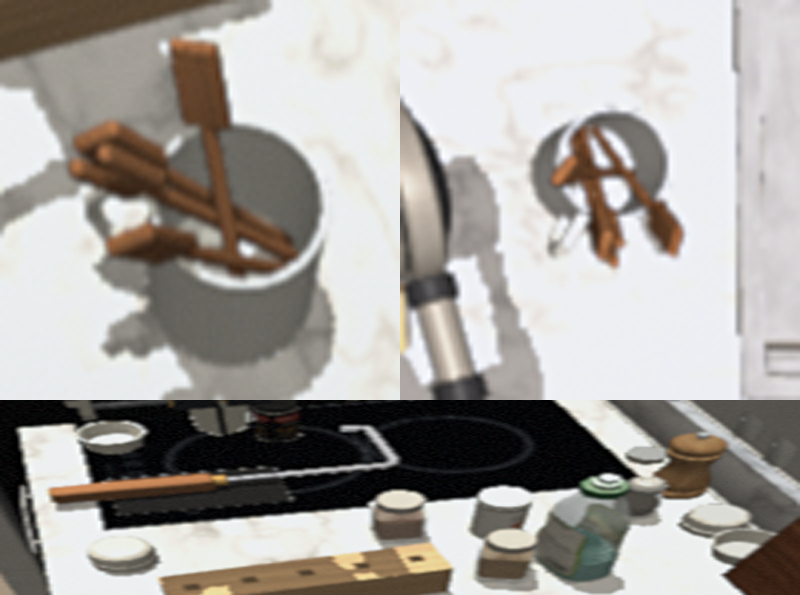

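Run:
```python
from h import *
s=cam("scene");t=cam("top")
S=lambda x,y:(300+x/4,270+y/4)
T=lambda x,y:(370+(x-400)/4,160+y/4)
c=plane(s,S(238,207),.105); print("rim",c,plane(t,T(665,165),.105),plane(t,T(605,112),.105))
h1=plane(s,S(88,212),.055);h2=plane(t,T(554,250),.055);print("handle",h1,h2)
c=np.array([.578,-.065]); 
for h in(h1,h2):
  d=h[:2]-c; print(np.hypot(*d)); d/=np.hypot(*d)
  for n,a,b in(("t3",(195,42),(558,180)),("t4",(112,245),(672,245)),("o",(75,165),(612,262)),("p",(85,140),(600,255))):
    X,e=tri(s,S(*a),t,T(*b)); print(n,X.round(4),round(e,4),"mug y",((X[:2]-c)@d).round(4))
```

```text
rim [ 0.57610634 -0.07370045  0.105     ] [ 0.57433509 -0.10891689  0.105     ] [ 0.61590863 -0.06167979  0.105     ]
handle [ 0.50641668 -0.03634754  0.055     ] [ 0.50784715 -0.03172533  0.055     ]
0.07710469899220784
t3 [ 0.5622 -0.0113  0.1653] 0.0119 mug y 0.0346
t4 [ 0.5074 -0.0996  0.1523] 0.0034 mug y 0.0527
o [ 0.4966 -0.0549  0.1492] 0.0019 mug y 0.0793
p [ 0.5027 -0.045   0.1529] 0.004 mug y 0.0774
0.07764422553817552
t3 [ 0.5622 -0.0113  0.1653] 0.0119 mug y 0.0373
t4 [ 0.5074 -0.0996  0.1523] 0.0034 mug y 0.049
o [ 0.4966 -0.0549  0.1492] 0.0019 mug y 0.0779
p [ 0.5027 -0.045   0.1529] 0.004 mug y 0.0766
```

Run:
```python
from h import *
s=cam("scene");t=cam("top")
S=lambda x,y:(300+x/4,270+y/4)
T=lambda x,y:(370+(x-400)/4,160+y/4)
c=np.array([.576,-.070]);d=np.array([-.885,.465])
for b in((552,180),(560,165),(575,158),(565,172)):
    X,e=tri(s,S(195,42),t,T(*b)); print(b,X.round(4),round(e,4),((X[:2]-c)@d).round(4))
for z in(.15,.165,.18,.19):
    X=plane(s,S(195,42),z); print(z,X.round(4),((X[:2]-c)@d).round(4))
brown(t,400,190,425,212)
im=t["frame"][188:216,402:432]; hsv=cv2.cvtColor(im,cv2.COLOR_BGR2HSV); f=im.astype(int)
for r in (f[...,2]-f[...,0]>30): print("".join("#" if v else "." for v in r))
```

```text
(552, 180) [ 0.5629 -0.0081  0.1597] 0.0126 0.0403
(560, 165) [ 0.5679 -0.0119  0.1658] 0.0005 0.0342
(575, 158) [ 0.5688 -0.0196  0.1792] 0.006 0.0298
(565, 172) [ 0.5645 -0.0148  0.1711] 0.0053 0.0358
0.15 [ 0.571 -0.003  0.15 ] 0.0355
0.165 [ 0.5683 -0.0115  0.165 ] 0.034
0.18 [ 0.5656 -0.02    0.18  ] 0.0325
0.19 [ 0.5637 -0.0256  0.19  ] 0.0315
blob n 68 L [408 205] R [424 203] T [415 192] B [418 211]
..............................
..............................
..............................
..............................
.............#####............
............###.##............
...........####..##...........
...........####...##..........
...........####....#..........
...........#####...##.........
...........#####....##........
..........######.....##.......
.........#######.....##.......
........#########....###......
.......###########..#####.....
......#####################...
......############......###...
......######.#####.......###..
.......#......####........###.
..............####........####
...............####........###
...............####........###
...............####.........##
................####.........#
................#####.........
................######........
................######........
................######........
```

The fourth is now well over the handle side, but the third's top measures only about 34 mm (limit 25), and the mug turned about 0.4 rad. I'll nudge the third the same way from its +x side, which should also turn the mug back.

Call:
apply_moves:
  rows:
    - {"xyz": [-20,30,0],"turn": 0}
    - {"xyz": [-43,43,0],"turn": 0}
    - {"xyz": [-43,43,0],"turn": 0}
    - {"xyz": [-43,0,0],"turn": 0}
    - {"xyz": [-43,0,0],"turn": 0}
    - {"xyz": [-39,0,0],"turn": 0}
    - {"xyz": [0,0,0],"turn": 0}
    - {"xyz": [0,0,30],"turn": 0}
    - {"xyz": [0,0,35],"turn": 0}
    - {"xyz": [0,0,35],"turn": 0}

```text
time: 59.52
tool_pos: [0.6173, -0.0169, 0.201]
tool_rot: [3.141, -0.0, 1.568]
contact_force: [-0.2, 0.0, 0.8]
opening: 0.0004
```

Call:
apply_moves:
  rows:
    - {"xyz": [0,0,30],"turn": 0}
    - {"xyz": [0,0,25],"turn": 0}
    - {"xyz": [0,0,0],"turn": 0}
    - {"xyz": [0,-8,0],"turn": 0}
    - {"xyz": [0,-9,0],"turn": 0}
    - {"xyz": [0,-9,0],"turn": 0}
    - {"xyz": [0,-9,0],"turn": 0}
    - {"xyz": [0,-9,0],"turn": 0}
    - {"xyz": [0,-7,0],"turn": 0}
    - {"xyz": [0,0,0],"turn": 0}

```text
time: 60.78
tool_pos: [0.5662, -0.0169, 0.147]
tool_rot: [3.141, 0.0, 1.569]
contact_force: [1.3, -1.3, 1.1]
opening: 0.0008
```

Call:
apply_moves:
  rows:
    - {"xyz": [0,-6,0],"turn": 0}
    - {"xyz": [0,-4,0],"turn": 0}
    - {"xyz": [0,0,0],"turn": 0}
    - {"xyz": [0,0,-20],"turn": 0}
    - {"xyz": [0,0,-40],"turn": 0}
    - {"xyz": [0,0,-50],"turn": 0}
    - {"xyz": [0,0,-50],"turn": 0}
    - {"xyz": [50,-10,0],"turn": 0}
    - {"xyz": [60,-20,0],"turn": 0}
    - {"xyz": [60,-20,0],"turn": 0}

```text
time: 62.02
tool_pos: [0.5063, 0.1533, 0.3063]
tool_rot: [-3.141, -0.0, 1.568]
contact_force: [1.8, -0.1, 0.0]
opening: 0.0005
```

Call:
apply_moves:
  rows:
    - {"xyz": [60,0,0],"turn": 0}
    - {"xyz": [40,0,0],"turn": 0}
    - {"xyz": [0,0,0],"turn": 0}
    - {"xyz": [0,0,0],"turn": 0}

```text
time: 62.52
tool_pos: [0.5073, 0.2513, 0.3063]
tool_rot: [-3.141, 0.001, 1.569]
contact_force: [0.4, -0.9, 0.8]
opening: 0.0006
```

Run:
```python
from h import *
delta(.601,-.056,.150,np.pi/2)
s=cam("scene");t=cam("top")
a=cv2.resize(s["frame"][270:370,300:400],None,fx=4,fy=4,interpolation=2);b=cv2.resize(t["frame"][160:260,370:470],None,fx=4,fy=4,interpolation=2)
cv2.imwrite("pics/fin2.png",np.hstack([a,b]))
```

```text
now [0.5073 0.2513 0.3063] 1.569 t 62.52 open 0.0006 F [ 0.4 -0.9  0.8] | turn -0.002 shift [-307.3   93.7  156.3]
```

View pics/fin2.png

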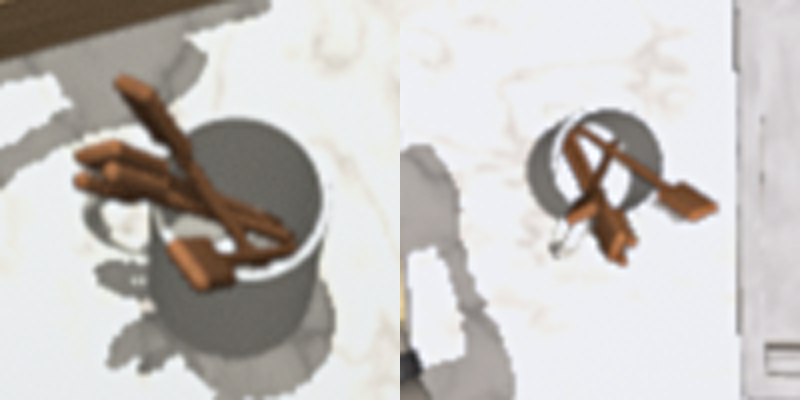

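Run:
```python
from h import *
s=cam("scene");t=cam("top")
S=lambda x,y:(300+x/4,270+y/4)
T=lambda x,y:(370+(x-400)/4,160+y/4)
print("rim",plane(s,S(238,200),.105),"inner right",plane(t,T(661,160),.105),"inner top",plane(t,T(605,111),.105))
h1=plane(s,S(85,212),.055);h2=plane(t,T(555,250),.055);print("handle",h1,h2)
c=np.array([.576,-.067]);d=(h1+h2)[:2]/2-c;print(np.hypot(*d));d/=np.hypot(*d);print(d)
for n,a,b in(("t3",(122,82),(572,218)),("t4",(197,285),(705,213)),("t4b",(190,265),(698,210)),("o",(78,175),(628,258)),("p",(80,152),(612,255))):
    X,e=tri(s,S(*a),t,T(*b)); print(n,X.round(4),round(e,4),"mug y",((X[:2]-c)@d).round(4))
```

```text
rim [ 0.57712374 -0.07010424  0.105     ] inner right [ 0.57826636 -0.1057879   0.105     ] inner top [ 0.61670772 -0.06168614  0.105     ]
handle [ 0.50485876 -0.03598815  0.055     ] [ 0.50785818 -0.03254494  0.055     ]
0.07695077433601842
[-0.90501403  0.42538171]
t3 [ 0.5283 -0.0221  0.1597] 0.0004 mug y 0.0623
t4 [ 0.5366 -0.126   0.1509] 0.0056 mug y 0.0106
t4b [ 0.5368 -0.1186  0.1567] 0.0022 mug y 0.0135
o [ 0.4979 -0.0646  0.158 ] 0.0014 mug y 0.0717
p [ 0.5007 -0.0528  0.1572] 0.0 mug y 0.0742
```

The fourth has swung back to only about 11 mm, so I'll lift it out by its head and re-place it leaning over the handle. First I need its line accurately.

Run:
```python
from h import *
s=cam("scene");t=cam("top")
S=lambda x,y:(300+x/4,270+y/4)
T=lambda x,y:(370+(x-400)/4,160+y/4)
print("foot s",plane(s,S(290,243),.008),"foot t",plane(t,T(582,130),.01))
print("neck t",[plane(t,T(668,190),z).round(4) for z in(.11,.13)])
for n,a,b in(("corners",(170,245),(680,213)),("",(210,288),(718,208)),("",(195,285),(705,213))): print(n,tri(s,S(*a),t,T(*b)))
im=t["frame"][200:228,408:454]; f=im.astype(int)
for r in (f[...,2]-f[...,0]>30): print("".join("#" if v else "." for v in r))
im=s["frame"][324:346,338:376]; f=im.astype(int);print()
for r in (f[...,2]-f[...,0]>30): print("".join("#" if v else "." for v in r))
```

```text
foot s [ 0.61572789 -0.05768822  0.008     ] foot t [ 0.61207142 -0.06617934  0.01      ]
neck t [array([ 0.5541, -0.1096,  0.11  ]), array([ 0.5526, -0.1037,  0.13  ])]
corners (array([ 0.53261676, -0.1058427 ,  0.15291106]), np.float64(0.0016279091258170988))
 (array([ 0.54018103, -0.13270941,  0.16114427]), np.float64(0.006220326639969878))
 (array([ 0.53613518, -0.12588815,  0.15103064]), np.float64(0.004675767250983429))
....#####....#...#####........................
.....####...##.....####.......................
.....#####..#.......#####.....................
......#######........#####....................
......######...........####...................
.......#####............####..................
.......#####..............####.###............
........####...............########...........
.........####.............###########.........
.........####..............###########........
.......#######.............#############......
......#########..............############.....
.....#############............###########.....
....##############..............########......
....######.#
[... 804 characters left out ...]
...................####....#######...
......########.......###......#####...
....###########......###.......#####..
....###########.......####....######..
...#############......##############..
....#############...##############....
....##########################........
.....##################.####..........
......###############.................
.......#############..................
.......#############..................
........############..................
.........###########..................
..........#####.......................
...........###........................
......................................
......................................
......................................
```

Call:
apply_moves:
  rows:
    - {"xyz": [0,0,0],"turn": 0.1615}
    - {"xyz": [0,0,0],"turn": 0.1615}
    - {"xyz": [0,0,0],"turn": 0.1615}
    - {"xyz": [0,0,0],"turn": 0.1615}
    - {"xyz": [0,0,0],"turn": 0.1615}
    - {"xyz": [0,0,0],"turn": 0.1615}
    - {"xyz": [0,0,0],"turn": 0}
  gripper: 0.4

```text
time: 63.7
tool_pos: [0.5076, 0.2514, 0.3068]
tool_rot: [3.142, -0.0, 0.601]
contact_force: [0.0, 0.3, 0.4]
opening: 0.0365
```

Run:
```python
from h import *
delta(.539,-.119,.127,.6)
```

```text
now [0.5076 0.2514 0.3068] 0.601 t 63.7 open 0.0365 F [0.  0.3 0.4] | turn 0.001 shift [-183.2  323.4  179.8]
```

Call:
apply_moves:
  rows:
    - {"xyz": [-23,40,0],"turn": 0}
    - {"xyz": [-27,47,0],"turn": 0}
    - {"xyz": [-27,47,0],"turn": 0}
    - {"xyz": [-27,47,0],"turn": 0}
    - {"xyz": [-27,47,0],"turn": 0}
    - {"xyz": [-27,47,0],"turn": 0}
    - {"xyz": [-25,48,0],"turn": 0}
    - {"xyz": [0,0,0],"turn": 0}
    - {"xyz": [0,0,40],"turn": 0}
    - {"xyz": [0,0,40],"turn": 0}

```text
time: 64.95
tool_pos: [0.5388, -0.1175, 0.2262]
tool_rot: [3.141, -0.001, 0.603]
contact_force: [0.5, -1.0, -0.5]
opening: 0.0364
```

Run:
```python
from h import *
delta(.539,-.119,.127,.6)
```

```text
now [ 0.5388 -0.1175  0.2262] 0.603 t 64.95 open 0.0364 F [ 0.5 -1.  -0.5] | turn 0.003 shift [-0.7  1.4 99.2]
```

Call:
apply_moves:
  rows:
    - {"xyz": [0,1,30],"turn": 0}
    - {"xyz": [0,0,30],"turn": 0}
    - {"xyz": [0,0,20],"turn": 0}
    - {"xyz": [0,0,12],"turn": 0}
    - {"xyz": [0,0,7],"turn": 0}
    - {"xyz": [0,0,0],"turn": 0}

```text
time: 65.7
tool_pos: [0.5394, -0.1187, 0.1279]
tool_rot: [3.142, -0.0, 0.601]
contact_force: [-0.4, 0.0, -0.3]
opening: 0.0364
```

Call:
apply_moves:
  rows:
    - {"xyz": [0,0,0],"turn": 0}
    - {"xyz": [0,0,0],"turn": 0}
    - {"xyz": [0,0,0],"turn": 0}
    - {"xyz": [0,0,0],"turn": 0}
    - {"xyz": [0,0,0],"turn": 0}
  gripper: 0
  newtons: 30

```text
time: 66.32
tool_pos: [0.5394, -0.119, 0.128]
tool_rot: [3.141, -0.0, 0.6]
contact_force: [-1.1, 0.8, 3.8]
opening: 0.0279
```

Gripped across the 28 mm head width. Lifting out.

Call:
apply_moves:
  rows:
    - {"xyz": [0,0,-10],"turn": 0}
    - {"xyz": [0,0,-20],"turn": 0}
    - {"xyz": [0,0,-20],"turn": 0}
    - {"xyz": [0,0,-25],"turn": 0}
    - {"xyz": [0,0,-25],"turn": 0}
    - {"xyz": [0,0,-30],"turn": 0}
    - {"xyz": [0,0,-30],"turn": 0}
    - {"xyz": [0,0,0],"turn": 0}

```text
time: 67.32
tool_pos: [0.5403, -0.1194, 0.2904]
tool_rot: [3.137, -0.003, 0.6]
contact_force: [0.0, -0.9, -0.4]
opening: 0.0282
```

Run:
```python
from h import *
delta(.539,-.119,.127,.6)
s=cam("scene");t=cam("top")
a=cv2.resize(s["frame"][220:370,280:430],None,fx=2.66,fy=2.66,interpolation=2);b=cv2.resize(t["frame"][150:250,370:470],None,fx=4,fy=4,interpolation=2)[:399]
cv2.imwrite("pics/lift4.png",np.hstack([a,b]))
```

```text
now [ 0.5403 -0.1194  0.2904] 0.6 t 67.33 open 0.0282 F [ 0.  -0.9 -0.4] | turn -0.0 shift [ -0.9  -1.1 163.4]
```

View pics/lift4.png

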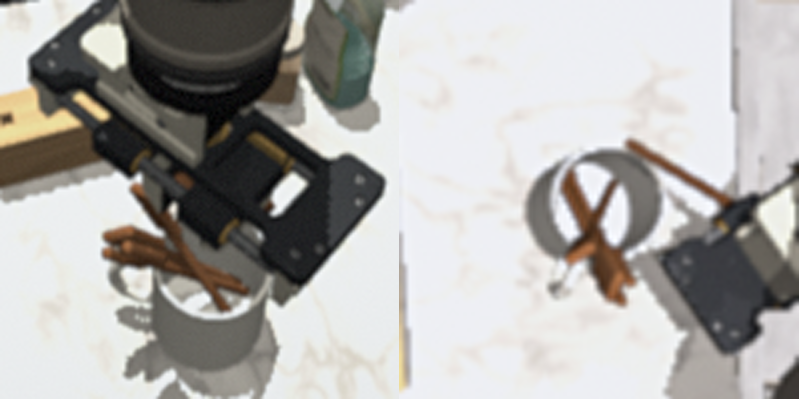

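The utensil is held tilted, with its foot in the right half at (632,145), clear of the mug. Computing the re-placement.

Run:
```python
from h import *
t=cam("top")
o=robot.observe()["tool_pos"]; g=np.array([o[0],o[1]])
for z in(.16,.17,.18):
    f=plane(t,(428,186.3),z)[:2]; v=g-f; a=np.degrees(np.arctan2(v[1],v[0]))%360; L=np.hypot(*v)
    rot=np.radians(192-a); w=np.radians(192); foot=np.array([.605,-.072]); tgt=foot+L*np.array([np.cos(w),np.sin(w)])
    print(z,f.round(4),"lean",round(a,1),"L",round(L,4),"yaw rot",round(rot,3),"tcp target",tgt.round(4))
c=cam("scene"); brown(c,280,220,430,345)
```

```text
0.16 [ 0.6145 -0.0682] lean 213.7 L 0.091 yaw rot -0.379 tcp target [ 0.516  -0.0909]
0.17 [ 0.6132 -0.0655] lean 215.6 L 0.0915 yaw rot -0.412 tcp target [ 0.5155 -0.091 ]
0.18 [ 0.6119 -0.0628] lean 217.5 L 0.0921 yaw rot -0.444 tcp target [ 0.5149 -0.0911]
blob n 179 L [319 308] R [372 329] T [342 300] B [363 336]
blob n 10 L [329 290] R [332 293] T [331 289] B [331 293]
blob n 14 L [345 287] R [350 291] T [346 286] B [349 291]
```

Call:
apply_moves:
  rows:
    - {"xyz": [0,0,0],"turn": 0.137}
    - {"xyz": [0,0,0],"turn": 0.137}
    - {"xyz": [0,0,0],"turn": 0.137}
    - {"xyz": [0,0,0],"turn": 0}

```text
time: 68.03
tool_pos: [0.539, -0.1188, 0.2866]
tool_rot: [-3.14, 0.002, 0.19]
contact_force: [0.2, 0.2, 0.3]
opening: 0.0282
```

Run:
```python
from h import *
delta(.5155,-.091,.290,.19)
```

```text
now [ 0.539  -0.1188  0.2866] 0.19 t 68.03 open 0.0282 F [0.2 0.2 0.3] | turn -0.0 shift [-17.8 -31.7  -3.4]
```

Call:
apply_moves:
  rows:
    - {"xyz": [-9,-16,0],"turn": 0}
    - {"xyz": [-9,-16,0],"turn": 0}
    - {"xyz": [0,0,0],"turn": 0}

```text
time: 68.4
tool_pos: [0.5151, -0.0902, 0.2875]
tool_rot: [-3.141, 0.001, 0.192]
contact_force: [-0.7, -0.1, -0.5]
opening: 0.0283
```

Run:
```python
from h import *
delta(.5155,-.091,.132,.19)
t=cam("top"); print(proj(t,[.605,-.072,.165])); brown(t,395,170,455,235)
f=t["frame"][183:215,405:445].astype(int)
for r in (f[...,2]-f[...,0]>30): print("".join("#" if v else "." for v in r))
```

```text
now [ 0.5151 -0.0902  0.2875] 0.192 t 68.4 open 0.0283 F [-0.7 -0.1 -0.5] | turn 0.002 shift [  0.2   0.8 155.5]
[429.7184578  189.23788109]
blob n 88 L [411 195] R [424 224] T [412 193] B [422 224]
blob n 34 L [429 188] R [443 203] T [429 188] B [442 204]
........................................
........................................
........................................
........................................
........................................
........................##..............
........................###.............
........................###.............
.........................###............
..........................###...........
.......##..................###..........
.......##...................###.........
......###...................####........
......####........#..........###........
......####.......#............###.......
......#####......#.............###......
.......####.....#................##.....
.......#####....#.................##....
........####...##.................###...
........#####..#...................###..
.........#######....................###.
.........######......................#..
..........#####.........................
..........#####....................##...
...........####....................##...
............####...................##...
...........#####........................
..........#######.......................
.........########.......................
........##########......................
.......###########......................
.......#####..####......................
```

Call:
apply_moves:
  rows:
    - {"xyz": [0,1,22],"turn": 0}
    - {"xyz": [0,0,28],"turn": 0}
    - {"xyz": [0,0,28],"turn": 0}
    - {"xyz": [0,0,25],"turn": 0}
    - {"xyz": [0,0,18],"turn": 0}
    - {"xyz": [0,0,12],"turn": 0}
    - {"xyz": [0,0,8],"turn": 0}
    - {"xyz": [0,0,0],"turn": 0}

```text
time: 69.45
tool_pos: [0.5168, -0.0929, 0.1475]
tool_rot: [3.14, -0.002, 0.189]
contact_force: [-0.5, 0.1, -0.4]
opening: 0.0281
```

Run:
```python
from h import *
delta(.5155,-.091,.132,.19)
s=cam("scene");brown(s,290,250,430,350)
```

```text
now [ 0.5168 -0.0929  0.1475] 0.189 t 69.45 open 0.0281 F [-0.5  0.1 -0.4] | turn -0.001 shift [-0.9 -2.2 15.5]
blob n 11 L [363 325] R [368 328] T [363 325] B [367 328]
```

Contact-free so far. Lowering the rest and releasing with a small opening.

Call:
apply_moves:
  rows:
    - {"xyz": [0,0,5],"turn": 0}
    - {"xyz": [0,0,5],"turn": 0}
    - {"xyz": [0,0,4],"turn": 0}
    - {"xyz": [0,0,0],"turn": 0}

```text
time: 70.0
tool_pos: [0.5161, -0.092, 0.1328]
tool_rot: [3.141, -0.001, 0.189]
contact_force: [2.3, -1.3, 1.9]
opening: 0.0282
```

Call:
apply_moves:
  rows:
    - {"xyz": [0,0,0],"turn": 0}
    - {"xyz": [0,0,0],"turn": 0}
    - {"xyz": [0,0,0],"turn": 0}
    - {"xyz": [0,0,0],"turn": 0}
    - {"xyz": [0,0,-8],"turn": 0}
    - {"xyz": [0,0,-20],"turn": 0}
    - {"xyz": [0,0,-40],"turn": 0}
    - {"xyz": [0,0,-50],"turn": 0}
    - {"xyz": [0,0,-50],"turn": 0}
    - {"xyz": [0,0,0],"turn": 0}
  gripper: 0.42

```text
time: 71.25
tool_pos: [0.5173, -0.0922, 0.3054]
tool_rot: [3.138, -0.008, 0.189]
contact_force: [-0.3, -0.5, 0.0]
opening: 0.0386
```

Call:
apply_moves:
  rows:
    - {"xyz": [0,-40,0],"turn": 0}
    - {"xyz": [0,-60,0],"turn": 0}
    - {"xyz": [0,-60,0],"turn": 0}
    - {"xyz": [0,-60,0],"turn": 0}
    - {"xyz": [0,-60,0],"turn": 0}
    - {"xyz": [0,-40,0],"turn": 0}
    - {"xyz": [0,0,0],"turn": 0}

```text
time: 72.12
tool_pos: [0.4544, 0.2246, 0.2999]
tool_rot: [-3.141, 0.002, 0.193]
contact_force: [-0.1, 0.6, -1.1]
opening: 0.0382
```

Run:
```python
from h import *
delta(.5155,-.091,.132,.19)
s=cam("scene");t=cam("top")
a=cv2.resize(s["frame"][270:370,300:400],None,fx=4,fy=4,interpolation=2);b=cv2.resize(t["frame"][160:260,370:470],None,fx=4,fy=4,interpolation=2)
cv2.imwrite("pics/fin3.png",np.hstack([a,b]))
```

```text
now [0.4544 0.2246 0.2999] 0.193 t 72.12 open 0.0382 F [-0.1  0.6 -1.1] | turn 0.003 shift [  0.4 321.5 167.9]
```

View pics/fin3.png

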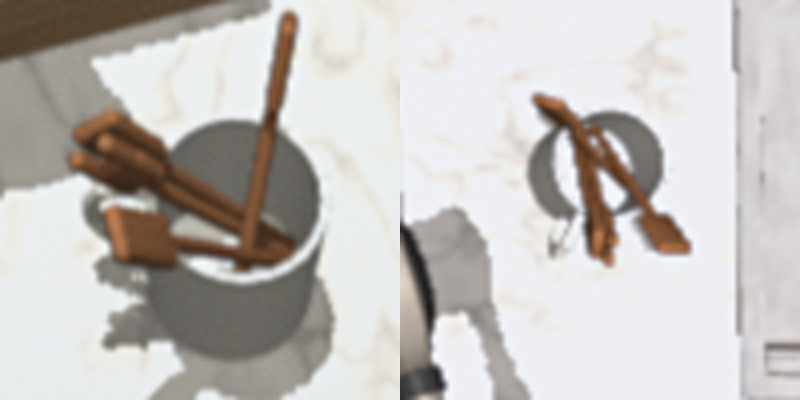

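Now the fourth is fine, but it levered the third over to the far side, with its top at crop (290,15) left and (538,97) right. I'll re-place the third the same way.

Run:
```python
from h import *
s=cam("scene");t=cam("top")
S=lambda x,y:(300+x/4,270+y/4)
T=lambda x,y:(370+(x-400)/4,160+y/4)
print("end",tri(s,S(290,17),t,T(541,99)),"neck",tri(s,S(272,112),t,T(574,122)),"foot s",plane(s,S(243,265),.008))
print("foot t",plane(t,T(645,205),.008))
print("rim",plane(s,S(238,200),.105),plane(t,T(661,160),.105),plane(t,T(610,111),.105))
h1=plane(s,S(85,212),.055);h2=plane(t,T(555,250),.055);print(h1,h2)
c=np.array([.576,-.067]);d=(h1+h2)[:2]/2-c;d/=np.hypot(*d)
for a,b in(((120,240),(672,248)),((75,165),(605,262)),((82,135),(597,255))):
    X,e=tri(s,S(*a),t,T(*b)); print(X.round(4),round(e,4),((X[:2]-c)@d).round(4))
f=t["frame"][180:226,400:448].astype(int)
for r in (f[...,2]-f[...,0]>30): print("".join("#" if v else "." for v in r))
```

```text
end (array([ 0.62057149, -0.00095034,  0.15207639]), np.float64(0.002459456829964663)) neck (array([ 0.60541304, -0.0337376 ,  0.11837884]), np.float64(0.001161260956964009)) foot s [ 0.5868537  -0.06400214  0.008     ]
foot t [ 0.54894268 -0.11984397  0.008     ]
rim [ 0.57712374 -0.07010424  0.105     ] [ 0.57826636 -0.1057879   0.105     ] [ 0.61676362 -0.06566092  0.105     ]
[ 0.50485876 -0.03598815  0.055     ] [ 0.50785818 -0.03254494  0.055     ]
[ 0.5081 -0.0991  0.155 ] 0.0029 0.0478
[ 0.497  -0.0514  0.1421] 0.0023 0.0782
[ 0.5022 -0.0425  0.1537] 0.0031 0.0772
................................................
................................................
................................................
................................................
...#####........................................
....#######.....................................
.....#######....................................
......######....................................
.......######...................................
........######..................................
..........#####................
[... 1032 characters left out ...]
..............
.................#####.........##...............
.................######........###..............
.................######.......#######...........
.................######.......########..........
.................######........########.........
.................######........#########........
.................#######........########........
.................########.......#########.......
.................########........#########......
.................#######..........########......
..................#####...........#########.....
..................#####.........................
..................######........................
.....................###........................
```

Call:
apply_moves:
  rows:
    - {"xyz": [0,0,0],"turn": -0.151}
    - {"xyz": [0,0,0],"turn": -0.151}
    - {"xyz": [0,0,0],"turn": -0.151}
    - {"xyz": [0,0,0],"turn": -0.151}
    - {"xyz": [0,0,0],"turn": -0.151}
    - {"xyz": [0,0,0],"turn": -0.152}
    - {"xyz": [0,0,0],"turn": 0}
  gripper: 0.36

```text
time: 73.2
tool_pos: [0.4561, 0.2212, 0.3007]
tool_rot: [-3.142, 0.0, 1.092]
contact_force: [-0.3, -0.2, 0.3]
opening: 0.0327
```

Run:
```python
from h import *
delta(.614,-.0115,.12,1.1)
```

```text
now [0.4561 0.2212 0.3007] 1.092 t 73.2 open 0.0327 F [-0.3 -0.2  0.3] | turn -0.008 shift [-135.8  246.3  180.7]
```

Call:
apply_moves:
  rows:
    - {"xyz": [-20,36,0],"turn": -0.008}
    - {"xyz": [-29,52,0],"turn": 0}
    - {"xyz": [-29,53,0],"turn": 0}
    - {"xyz": [-29,53,0],"turn": 0}
    - {"xyz": [-29,52,0],"turn": 0}
    - {"xyz": [0,0,0],"turn": 0}
    - {"xyz": [0,0,35],"turn": 0}
    - {"xyz": [0,0,40],"turn": 0}
    - {"xyz": [0,0,20],"turn": 0}
    - {"xyz": [0,0,0],"turn": 0}

```text
time: 74.45
tool_pos: [0.6126, -0.0095, 0.2043]
tool_rot: [-3.138, 0.001, 1.102]
contact_force: [0.7, -0.4, 1.0]
opening: 0.0332
```

Run:
```python
from h import *
delta(.614,-.0115,.12,1.1)
```

```text
now [ 0.6126 -0.0095  0.2043] 1.102 t 74.45 open 0.0332 F [ 0.7 -0.4  1. ] | turn 0.002 shift [-1.1  2.2 84.3]
```

Call:
apply_moves:
  rows:
    - {"xyz": [-1,2,25],"turn": 0}
    - {"xyz": [0,0,25],"turn": 0}
    - {"xyz": [0,0,20],"turn": 0}
    - {"xyz": [0,0,10],"turn": 0}
    - {"xyz": [0,0,4],"turn": 0}
    - {"xyz": [0,0,0],"turn": 0}

```text
time: 75.2
tool_pos: [0.6157, -0.0117, 0.1225]
tool_rot: [3.14, -0.001, 1.104]
contact_force: [0.7, 0.2, -0.9]
opening: 0.0327
```

Call:
apply_moves:
  rows:
    - {"xyz": [0,0,0],"turn": 0}
    - {"xyz": [0,0,0],"turn": 0}
    - {"xyz": [0,0,0],"turn": 0}
    - {"xyz": [0,0,0],"turn": 0}
    - {"xyz": [0,0,0],"turn": 0}
  gripper: 0
  newtons: 30

```text
time: 75.82
tool_pos: [0.6153, -0.0116, 0.1219]
tool_rot: [3.141, -0.0, 1.104]
contact_force: [-0.8, 1.1, 1.4]
opening: 0.0098
```

Call:
apply_moves:
  rows:
    - {"xyz": [6,0,-9],"turn": 0}
    - {"xyz": [12,1,-17],"turn": 0}
    - {"xyz": [12,1,-17],"turn": 0}
    - {"xyz": [12,1,-17],"turn": 0}
    - {"xyz": [12,1,-18],"turn": 0}
    - {"xyz": [6,1,-22],"turn": 0}
    - {"xyz": [0,0,-30],"turn": 0}
    - {"xyz": [0,0,-35],"turn": 0}
    - {"xyz": [0,0,-15],"turn": 0}
    - {"xyz": [0,0,0],"turn": 0}

```text
time: 77.08
tool_pos: [0.6471, 0.0397, 0.3025]
tool_rot: [3.14, -0.001, 1.104]
contact_force: [-0.2, 0.0, -1.7]
opening: 0.0098
```

Run:
```python
from h import *
delta(.614,-.0115,.12,1.1)
s=cam("scene");t=cam("top")
a=cv2.resize(s["frame"][230:380,280:430],None,fx=2.66,fy=2.66,interpolation=2);b=cv2.resize(t["frame"][140:240,370:470],None,fx=4,fy=4,interpolation=2)[:399]
cv2.imwrite("pics/lift3.png",np.hstack([a,b]))
```

```text
now [0.6471 0.0397 0.3025] 1.104 t 77.08 open 0.0098 F [-0.2  0.  -1.7] | turn 0.004 shift [-60.7  -6.2 182.5]
```

View pics/lift3.png

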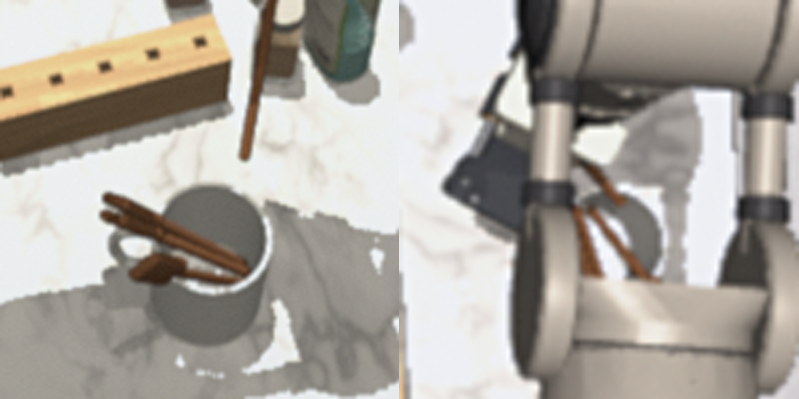

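The third is out cleanly, its foot at left (245,157). The other three stay leaning properly.

Run:
```python
from h import *
s=cam("scene");t=cam("top")
X,e=tri(s,(280+244.5/2.66,230+157/2.66),t,(370+623/4-100,140+201/4)); print(X,e)
g=robot.observe()["tool_pos"].copy(); g[2]+=.019
v=g-X; L=np.hypot(v[0],v[1]); a=np.degrees(np.arctan2(v[1],v[0]))%360
print("v",v.round(4),np.linalg.norm(v),"lean",a,"L",L,"tilt",np.degrees(np.arctan2(L,v[2])))
print("yaw rot to 180:",np.radians(180-a),"tcp target",(.603-L),-.050,"foot z rel TCP",X[2]-g[2]+.019)
brown(s,280,280,400,360)
```

```text
[ 0.60016079 -0.05344511  0.19043211] 0.002913343039214119
v [0.0461 0.093  0.1285] 0.16522368540417867 lean 63.65451876267003 L 0.10383402428905208 tilt 38.935501693864
yaw rot to 180: 2.030611717408694 tcp target 0.4991659757109479 -0.05 foot z rel TCP -0.10951988802702696
blob n 221 L [318 310] R [373 331] T [320 303] B [359 335]
blob n 24 L [370 283] R [374 280] T [371 280] B [370 290]
```

Call:
apply_moves:
  rows:
    - {"xyz": [0,0,-25],"turn": 0}
    - {"xyz": [-12,-35,0],"turn": 0}
    - {"xyz": [-12,-35,0],"turn": 0}
    - {"xyz": [-12,-35,0],"turn": 0}
    - {"xyz": [-12,-35,0],"turn": 0}
    - {"xyz": [0,0,0],"turn": -0.17}
    - {"xyz": [0,0,0],"turn": -0.17}
    - {"xyz": [0,0,0],"turn": -0.17}
    - {"xyz": [0,0,0],"turn": -0.17}
    - {"xyz": [0,0,0],"turn": -0.17}

```text
time: 78.53
tool_pos: [0.4997, 0.0598, 0.3257]
tool_rot: [-3.14, -0.001, 1.959]
contact_force: [0.9, 0.1, -1.1]
opening: 0.0101
```

Call:
apply_moves:
  rows:
    - {"xyz": [0,0,0],"turn": -0.17}
    - {"xyz": [0,0,0],"turn": -0.17}
    - {"xyz": [0,0,0],"turn": -0.17}
    - {"xyz": [0,0,0],"turn": -0.17}
    - {"xyz": [0,0,0],"turn": -0.17}
    - {"xyz": [0,0,0],"turn": -0.17}
    - {"xyz": [0,0,0],"turn": -0.16}
    - {"xyz": [0,0,0],"turn": 0}

```text
time: 79.53
tool_pos: [0.4998, 0.0598, 0.3259]
tool_rot: [3.141, -0.002, 3.132]
contact_force: [1.0, -0.6, 0.1]
opening: 0.0102
```

Run:
```python
from h import *
delta(.499,-.050,.32,3.134)
```

```text
now [0.4998 0.0598 0.3259] 3.132 t 79.53 open 0.0102 F [ 1.  -0.6  0.1] | turn -0.002 shift [  -0.  -109.8    5.9]
```

Call:
apply_moves:
  rows:
    - {"xyz": [0,-27,0],"turn": 0}
    - {"xyz": [0,-28,0],"turn": 0}
    - {"xyz": [0,-28,0],"turn": 0}
    - {"xyz": [0,-27,0],"turn": 0}
    - {"xyz": [0,0,0],"turn": 0}

```text
time: 80.15
tool_pos: [0.4991, -0.0515, 0.3261]
tool_rot: [3.141, -0.001, 3.128]
contact_force: [-0.3, 1.1, 0.1]
opening: 0.0099
```

Run:
```python
from h import *
delta(.499,-.050,.145,3.134)
s=cam("scene"); o=robot.observe()["tool_pos"]; F=np.array([.603,-.05,o[2]-.1095]); print("exp foot px",proj(s,F)); brown(s,290,240,420,350)
f=s["frame"][262:312,335:385].astype(int)
for r in (f[...,2]-f[...,0]>30): print("".join("#" if v else "." for v in r))
```

```text
now [ 0.4991 -0.0515  0.3261] 3.128 t 80.15 open 0.0099 F [-0.3  1.1  0.1] | turn -0.006 shift [1.000e-01 1.500e+00 1.811e+02]
exp foot px [373.11219294 280.05997266]
blob n 220 L [318 309] R [373 332] T [320 303] B [339 335]
blob n 36 L [356 275] R [373 283] T [357 273] B [371 283]
.....................#########....................
......................########....................
......................########....................
......................########....................
......................########....................
......................######......................
......................###.........................
..................................................
..................................................
..................................................
..................................................
......................###.........................
.....................######.......................
.....................#######......................
.......................######.....................
.........................#####....................

[... 1033 characters left out ...]
.....................................
..................................................
..................................................
..................................................
..................................................
..................................................
..................................................
..................................................
..................................................
..................................................
..................................................
##................................................
###...............................................
######............................................
```

Call:
apply_moves:
  rows:
    - {"xyz": [-3,1,25],"turn": 0}
    - {"xyz": [0,0,30],"turn": 0}
    - {"xyz": [0,0,30],"turn": 0}
    - {"xyz": [0,0,30],"turn": 0}
    - {"xyz": [0,0,20],"turn": 0}
    - {"xyz": [0,0,12],"turn": 0}
    - {"xyz": [0,0,8],"turn": 0}
    - {"xyz": [0,0,0],"turn": 0}

```text
time: 81.2
tool_pos: [0.5017, -0.0491, 0.1739]
tool_rot: [-3.141, 0.0, 3.134]
contact_force: [-7.3, -0.6, 14.7]
opening: 0.0096
```

Call:
apply_moves:
  rows:
    - {"xyz": [0,0,4],"turn": 0}
    - {"xyz": [0,0,0],"turn": 0}

```text
time: 81.45
tool_pos: [0.5021, -0.0496, 0.1716]
tool_rot: [-3.139, 0.002, 3.134]
contact_force: [-13.6, -0.2, 28.8]
opening: 0.0096
```

Axial contact: the foot is catching the back wall. I'll back off and move it inward.

Call:
apply_moves:
  rows:
    - {"xyz": [0,0,-12],"turn": 0}
    - {"xyz": [0,0,-15],"turn": 0}
    - {"xyz": [0,0,0],"turn": 0}

```text
time: 81.82
tool_pos: [0.5032, -0.0491, 0.196]
tool_rot: [-3.141, 0.003, 3.134]
contact_force: [-0.2, -0.2, -1.1]
opening: 0.01
```

Run:
```python
from h import *
delta(.499,-.050,.145,3.134)
s=cam("scene");t=cam("top"); brown(s,290,240,420,350)
a=cv2.resize(s["frame"][240:370,290:420],None,fx=3.07,fy=3.07,interpolation=2);b=cv2.resize(t["frame"][140:240,370:470],None,fx=4,fy=4,interpolation=2)[:a.shape[0]]
cv2.imwrite("pics/jam.png",np.hstack([a,b]))
```

```text
now [ 0.5032 -0.0491  0.196 ] 3.134 t 81.83 open 0.01 F [-0.2 -0.2 -1.1] | turn -0.0 shift [ 4.2 -0.9 51. ]
blob n 151 L [328 330] R [373 332] T [353 319] B [365 336]
blob n 34 L [354 305] R [369 314] T [354 305] B [366 314]
```

View pics/jam.png

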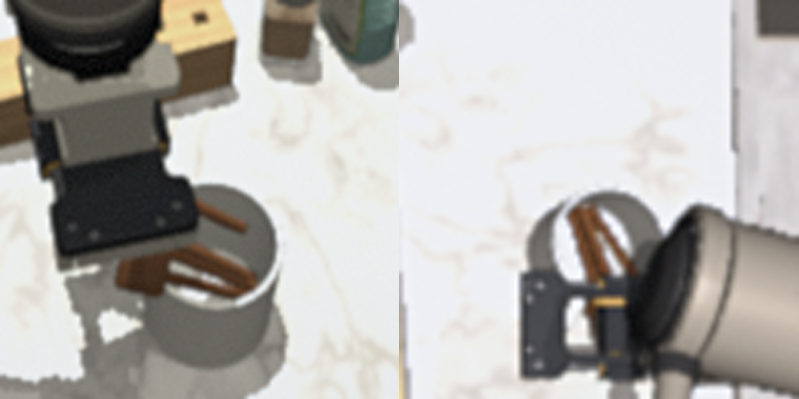

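Run:
```python
from h import *
s=cam("scene");t=cam("top")
for z in(.075,.0865,.1): print(z,plane(s,(369.5,313.5),z))
S=lambda x,y:(290+x/3.07,240+y/3.07)
T=lambda x,y:(370+(x-400)/4,140+y/4)
print("rim",plane(s,S(210,262),.105),"rimR",plane(s,S(280,262),.105),"T inner top",plane(t,T(605,192),.105),"inner R",plane(t,T(660,235),.105))
print("o/p foot t",plane(t,T(583,207),.01),plane(t,T(583,207),.03))
```

```text
0.075 [ 0.60705694 -0.04737537  0.075     ]
0.0865 [ 0.60464386 -0.05264769  0.0865    ]
0.1 [ 0.60181112 -0.05883693  0.1       ]
rim [ 0.5719091  -0.08052429  0.105     ] rimR [ 0.61615344 -0.09072814  0.105     ] T inner top [ 0.61590863 -0.06167979  0.105     ] inner R [ 0.58223258 -0.10503775  0.105     ]
o/p foot t [ 0.61465369 -0.06704972  0.01      ] [ 0.6123451  -0.06222083  0.03      ]
```

The held head was sitting on the other two heads, not jammed. I'll shift it to the valley between them and the fourth, lower to light contact and release.

Call:
apply_moves:
  rows:
    - {"xyz": [0,-9,0],"turn": 0}
    - {"xyz": [0,-9,0],"turn": 0}
    - {"xyz": [0,0,7],"turn": 0}
    - {"xyz": [0,0,6],"turn": 0}
    - {"xyz": [0,0,4],"turn": 0}
    - {"xyz": [0,0,0],"turn": 0}

```text
time: 82.78
tool_pos: [0.5019, -0.067, 0.1773]
tool_rot: [3.141, -0.001, 3.134]
contact_force: [-0.1, 0.3, -0.9]
opening: 0.01
```

Call:
apply_moves:
  rows:
    - {"xyz": [0,0,3],"turn": 0}
    - {"xyz": [0,0,0],"turn": 0}

```text
time: 83.02
tool_pos: [0.5021, -0.0671, 0.1746]
tool_rot: [3.141, -0.0, 3.134]
contact_force: [0.2, -0.1, -0.7]
opening: 0.0101
```

Call:
apply_moves:
  rows:
    - {"xyz": [0,0,4],"turn": 0}
    - {"xyz": [0,0,4],"turn": 0}
    - {"xyz": [0,0,0],"turn": 0}

```text
time: 83.4
tool_pos: [0.502, -0.0684, 0.1705]
tool_rot: [-3.139, 0.002, 3.134]
contact_force: [-11.9, -2.5, 28.5]
opening: 0.0102
```

Call:
apply_moves:
  rows:
    - {"xyz": [0,0,-5],"turn": 0}
    - {"xyz": [0,0,0],"turn": 0}

```text
time: 83.65
tool_pos: [0.5022, -0.0674, 0.1725]
tool_rot: [-3.141, 0.001, 3.134]
contact_force: [-3.2, -0.9, 7.7]
opening: 0.0099
```

Run:
```python
from h import *
delta(.499,-.050,.145,3.134)
s=cam("scene"); brown(s,290,240,420,350)
f=s["frame"][298:340,325:380].astype(int)
for r in (f[...,2]-f[...,0]>30): print("".join("#" if v else "." for v in r))
```

```text
now [ 0.5022 -0.0674  0.1725] 3.134 t 83.65 open 0.0099 F [-3.2 -0.9  7.7] | turn -0.0 shift [ 3.4 17.4 27.5]
blob n 66 L [355 319] R [373 332] T [355 319] B [362 335]
.......................................................
.......................................................
.......................................................
.......................................................
.......................................................
...................#...................................
...................##..................................
....................#..................................
.......................................................
.......................................................
.......................................................
.......................................................
.......................................................
.......................................................
.......................................................
.......................................................
....................................
[... 719 characters left out ...]
.....##############.........
.................................##############........
....................................############.......
......................................##########.......
........................................#########......
................................#####....########......
................................################.......
..................................###########..........
.....................................#######...........
.......................................................
.......................................................
.......................................................
.......................................................
```

Call:
apply_moves:
  rows:
    - {"xyz": [0,0,0],"turn": 0}
    - {"xyz": [0,0,0],"turn": 0}
    - {"xyz": [0,0,0],"turn": 0}
    - {"xyz": [0,0,-6],"turn": 0}
    - {"xyz": [0,0,-15],"turn": 0}
    - {"xyz": [0,0,-30],"turn": 0}
    - {"xyz": [0,0,-40],"turn": 0}
    - {"xyz": [0,0,-40],"turn": 0}
    - {"xyz": [0,0,0],"turn": 0}
  gripper: 0.3

```text
time: 84.82
tool_pos: [0.5035, -0.0676, 0.3062]
tool_rot: [-3.14, 0.007, 3.134]
contact_force: [0.7, -0.1, -0.7]
opening: 0.0274
```

Call:
apply_moves:
  rows:
    - {"xyz": [0,40,0],"turn": 0}
    - {"xyz": [0,60,0],"turn": 0}
    - {"xyz": [0,60,0],"turn": 0}
    - {"xyz": [0,60,0],"turn": 0}
    - {"xyz": [0,60,0],"turn": 0}
    - {"xyz": [0,0,0],"turn": 0}

```text
time: 85.58
tool_pos: [0.5032, 0.2165, 0.3013]
tool_rot: [3.141, -0.002, 3.14]
contact_force: [0.4, -0.4, 0.3]
opening: 0.0278
```

Run:
```python
from h import *
delta(.5155,-.091,.132,.19)
s=cam("scene");t=cam("top")
a=cv2.resize(s["frame"][270:370,300:400],None,fx=4,fy=4,interpolation=2);b=cv2.resize(t["frame"][160:260,370:470],None,fx=4,fy=4,interpolation=2)
cv2.imwrite("pics/fin4.png",np.hstack([a,b]))
```

```text
now [0.5032 0.2165 0.3013] 3.14 t 85.58 open 0.0278 F [ 0.4 -0.4  0.3] | turn 2.95 shift [-46.  304.3 169.3]
```

View pics/fin4.png

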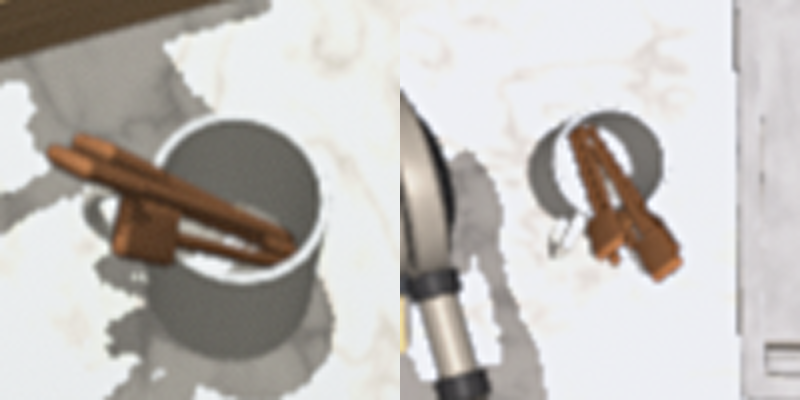

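Run:
```python
from h import *
s=cam("scene");t=cam("top")
S=lambda x,y:(300+x/4,270+y/4)
T=lambda x,y:(370+(x-400)/4,160+y/4)
c=np.array([.576,-.067]);h=(plane(s,S(85,212),.055)+plane(t,T(553,250),.055))[:2]/2;d=h-c;print(h,np.hypot(*d));d/=np.hypot(*d)
for a,b in(((125,250),(668,272)),((125,235),(672,265)),((52,155),(600,250)),((52,155),(613,262)),((82,140),(600,245)),((52,155),(660,275))):
    X,e=tri(s,S(*a),t,T(*b)); print(a,b,X.round(4),round(e,4),"mugy",((X[:2]-c)@d).round(4))
for im,o,n in((s,(310,300),"s"),(t,(408,188),"t")):
    f=im["frame"][o[1]:o[1]+42,o[0]:o[0]+68].astype(int);print(n)
    for r in (f[...,2]-f[...,0]>30): print("".join("#" if v else "." for v in r))
```

```text
[ 0.50634744 -0.03344694] 0.07731291622996297
(125, 250) (668, 272) [ 0.5001 -0.0996  0.1461] 0.023 mugy 0.0542
(125, 235) (672, 265) [ 0.5028 -0.0986  0.1593] 0.0183 mugy 0.0523
(52, 155) (600, 250) [ 0.4964 -0.046   0.1464] 0.0168 mugy 0.0808
(52, 155) (613, 262) [ 0.4912 -0.0526  0.1596] 0.0082 mugy 0.0826
(82, 140) (600, 245) [ 0.5058 -0.0447  0.1527] 0.005 mugy 0.0729
(52, 155) (660, 275) [ 0.4844 -0.0753  0.2046] 0.0009 mugy 0.0789
s
....................................................................
....................................................................
....................................................................
.........###........................................................
........#######.....................................................
........##########..................................................
..####..############................................................
..####################..............................................
.#######################............................................
..########################.........
[... 4441 characters left out ...]
..........
..........#####################.....................................
..........########.#############....................................
..........#######....###########....................................
...........######.....##########....................................
...........######.....##########....................................
..............###......##########...................................
.......................#########....................................
........................#######.....................................
.........................#####......................................
.........................###........................................
```

Run:
```python
from h import *
s=cam("scene");t=cam("top")
E3=np.array([.4844,-.0753,.2046])
for p in((373,329),(371,326),(368,323)):
    for z in(.01,.03,.045,.06,.08):
        X=plane(s,p,z); print(p,z,X.round(4),"dist",np.linalg.norm(X-E3).round(4),"top px",proj(t,X).round(1))
print(tri(s,(372,327),t,(417.5,192.5)),tri(s,(373,331),t,(414,192.5)))
crop(s,308,296,80,50,8,"z1.png"); a=cv2.imread("pics/z1.png")
f=cv2.resize(t["frame"][185:235,400:450],None,fx=8,fy=8,interpolation=2)[:400]
h=np.hstack([a[:400,:],f]); cv2.imwrite("pics/z.png",cv2.resize(h,(800,int(h.shape[0]*800/h.shape[1]))))
```

```text
(373, 329) 0.01 [ 0.6176 -0.0549  0.01  ] dist 0.2367 top px [412.2 190.8]
(373, 329) 0.03 [ 0.6135 -0.0632  0.03  ] dist 0.2175 top px [416.  191.4]
(373, 329) 0.045 [ 0.6104 -0.0694  0.045 ] dist 0.2034 top px [419.  191.9]
(373, 329) 0.06 [ 0.6073 -0.0757  0.06  ] dist 0.1898 top px [422.  192.3]
(373, 329) 0.08 [ 0.6032 -0.084   0.08  ] dist 0.1723 top px [426.2 192.9]
(371, 326) 0.01 [ 0.6153 -0.0471  0.01  ] dist 0.2362 top px [409.9 191.5]
(371, 326) 0.03 [ 0.6112 -0.0556  0.03  ] dist 0.2167 top px [413.8 192.1]
(371, 326) 0.045 [ 0.6082 -0.062   0.045 ] dist 0.2024 top px [416.8 192.5]
(371, 326) 0.06 [ 0.6051 -0.0684  0.06  ] dist 0.1885 top px [419.8 192.9]
(371, 326) 0.08 [ 0.601  -0.0769  0.08  ] dist 0.1707 top px [424.  193.6]
(368, 323) 0.01 [ 0.6108 -0.0388  0.01  ] dist 0.2349 top px [407.5 192.8]
(368, 323) 0.03 [ 0.6068 -0.0475  0.03  ] dist 0.2151 top px [411.4 193.3]
(368, 323) 0.045 [ 0.6039 -0.054   0.045 ] dist 0.2005 top px [414.4 193.8]
(368, 323) 0.06 [ 0.6009 -0.0605  0.06  ] dist 0.1863 top px [417.5 194.2]
(368, 323) 0.08 [ 0.5969 -0.0692  0.08  ] dist 0.168 top px [421.7 194.8]
(array([ 0.60890991, -0.0645484 ,  0.04489149]), np.float64(0.0014196508436610438)) (array([ 0.61355213, -0.060579  ,  0.01345351]), np.float64(0.0039030717514854764))
```

View pics/z.png

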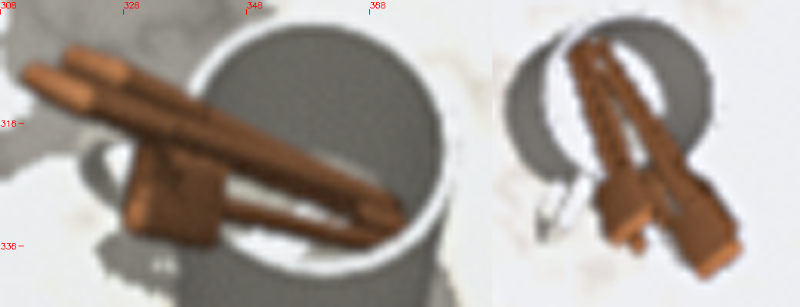

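The third's top matches best at z≈0.205, so its foot is likely wedged about 5 cm up the back wall. I'll regrip its head lightly, move it toward the wall so it pivots steeper with the foot sliding down, then let it lean again.

Run:
```python
from h import *
delta(.494,-.075,.176,3.14)
```

```text
now [0.5045 0.2114 0.3027] 3.132 t 85.88 open 0.0276 F [-0.1 -0.6 -0.2] | turn -0.008 shift [  10.1 -286.4  126.7]
```

Call:
apply_moves:
  rows:
    - {"xyz": [3,-40,0],"turn": 0}
    - {"xyz": [3,-60,0],"turn": 0}
    - {"xyz": [3,-60,0],"turn": 0}
    - {"xyz": [0,-60,0],"turn": 0}
    - {"xyz": [0,-60,0],"turn": 0}
    - {"xyz": [0,-11,0],"turn": 0}
    - {"xyz": [0,0,30],"turn": 0}
    - {"xyz": [0,0,20],"turn": 0}
    - {"xyz": [0,0,0],"turn": 0}
  gripper: 0.48

```text
time: 87.0
tool_pos: [0.4921, -0.0778, 0.2516]
tool_rot: [3.14, -0.003, 3.133]
contact_force: [0.0, 0.5, -0.4]
opening: 0.044
```

Run:
```python
from h import *
delta(.494,-.075,.176,3.14)
```

```text
now [ 0.4921 -0.0778  0.2516] 3.133 t 87.0 open 0.044 F [ 0.   0.5 -0.4] | turn -0.007 shift [-1.9  2.8 75.6]
```

Call:
apply_moves:
  rows:
    - {"xyz": [-2,3,25],"turn": 0}
    - {"xyz": [0,0,25],"turn": 0}
    - {"xyz": [0,0,16],"turn": 0}
    - {"xyz": [0,0,8],"turn": 0}
    - {"xyz": [0,0,0],"turn": 0}

```text
time: 87.62
tool_pos: [0.4953, -0.0751, 0.1792]
tool_rot: [3.142, 0.0, 3.134]
contact_force: [0.1, 0.0, 0.5]
opening: 0.0442
```

Call:
apply_moves:
  rows:
    - {"xyz": [0,0,0],"turn": 0}
    - {"xyz": [0,0,0],"turn": 0}
    - {"xyz": [0,0,0],"turn": 0}
    - {"xyz": [0,0,0],"turn": 0}
    - {"xyz": [0,0,0],"turn": 0}
  gripper: 0
  newtons: 5

```text
time: 88.25
tool_pos: [0.4951, -0.0751, 0.1788]
tool_rot: [3.141, 0.0, 3.134]
contact_force: [-0.5, 1.4, 1.5]
opening: 0.0101
```

Call:
apply_moves:
  rows:
    - {"xyz": [0,0,-8],"turn": 0}
    - {"xyz": [-6,0,-6],"turn": 0}
    - {"xyz": [-8,0,-3],"turn": 0}
    - {"xyz": [-8,0,0],"turn": 0}
    - {"xyz": [-8,0,0],"turn": 0}
    - {"xyz": [-8,0,0],"turn": 0}
    - {"xyz": [-8,0,0],"turn": 0}
    - {"xyz": [0,0,0],"turn": 0}

```text
time: 89.25
tool_pos: [0.5417, -0.0756, 0.1955]
tool_rot: [3.142, 0.0, 3.134]
contact_force: [0.2, 0.5, -1.1]
opening: 0.0099
```

Run:
```python
from h import *
delta(.494,-.075,.176,3.14)
s=cam("scene");t=cam("top")
f=s["frame"][296:342,318:384].astype(int)
for r in (f[...,2]-f[...,0]>30): print("".join("#" if v else "." for v in r))
```

```text
now [ 0.5417 -0.0756  0.1955] 3.134 t 89.25 open 0.0099 F [ 0.2  0.5 -1.1] | turn -0.006 shift [47.7  0.5 19.5]
..................................................................
....................................................#.............
..................................................................
..................................................................
..................................................................
..................................................................
................###...............................................
..............#####...............................................
.###.........###..................................................
.######......##...................................................
.#######.....#....................................................
.##########.......................................................
...#########......................................................
....#########.....................................................
......#########...................................
[... 1393 characters left out ...]
..............................
..........######.....................................###..........
...........#####................................########..........
.............................................#########............
..............................................#######.............
..................................................................
..................................................................
..................................................................
..................................................................
..................................................................
..................................................................
```

Call:
apply_moves:
  rows:
    - {"xyz": [-4,0,6],"turn": 0}
    - {"xyz": [-4,0,8],"turn": 0}
    - {"xyz": [0,0,8],"turn": 0}
    - {"xyz": [0,0,6],"turn": 0}
    - {"xyz": [0,0,0],"turn": 0}

```text
time: 89.98
tool_pos: [0.5488, -0.0755, 0.1671]
tool_rot: [3.141, -0.001, 3.134]
contact_force: [0.1, 0.1, 0.2]
opening: 0.0098
```

Run:
```python
from h import *
delta(.494,-.075,.176,3.14)
s=cam("scene");t=cam("top")
a=cv2.resize(s["frame"][260:360,290:400],None,fx=4,fy=4,interpolation=2);b=cv2.resize(t["frame"][140:240,380:470],None,fx=4,fy=4,interpolation=2)
cv2.imwrite("pics/piv.png",np.hstack([a,b]))
```

```text
now [ 0.5488 -0.0755  0.1671] 3.134 t 89.97 open 0.0098 F [0.1 0.1 0.2] | turn -0.006 shift [54.8  0.5 -8.9]
```

View pics/piv.png

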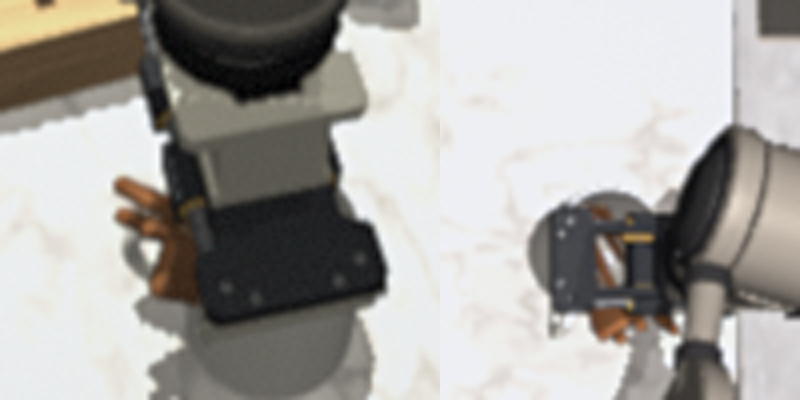

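Call:
apply_moves:
  rows:
    - {"xyz": [0,0,5],"turn": 0}
    - {"xyz": [0,0,5],"turn": 0}
    - {"xyz": [0,0,3],"turn": 0}
    - {"xyz": [0,0,0],"turn": 0}

```text
time: 90.58
tool_pos: [0.549, -0.0756, 0.1546]
tool_rot: [3.142, 0.0, 3.134]
contact_force: [0.4, 0.8, -0.2]
opening: 0.0099
```

Call:
apply_moves:
  rows:
    - {"xyz": [0,0,4],"turn": 0}
    - {"xyz": [0,0,3],"turn": 0}
    - {"xyz": [0,0,0],"turn": 0}

```text
time: 90.95
tool_pos: [0.549, -0.0755, 0.1473]
tool_rot: [3.141, -0.0, 3.134]
contact_force: [0.7, 0.2, -1.2]
opening: 0.0098
```

Call:
apply_moves:
  rows:
    - {"xyz": [0,0,0],"turn": 0}
    - {"xyz": [0,0,0],"turn": 0}
    - {"xyz": [0,0,0],"turn": 0}
    - {"xyz": [0,0,0],"turn": 0}
    - {"xyz": [0,0,-10],"turn": 0}
    - {"xyz": [0,0,-25],"turn": 0}
    - {"xyz": [0,0,-40],"turn": 0}
    - {"xyz": [0,0,-45],"turn": 0}
    - {"xyz": [0,0,-35],"turn": 0}
    - {"xyz": [0,0,0],"turn": 0}
  gripper: 0.35

```text
time: 92.2
tool_pos: [0.5502, -0.0759, 0.3065]
tool_rot: [-3.14, 0.007, 3.134]
contact_force: [0.4, 0.3, 0.4]
opening: 0.0325
```

Call:
apply_moves:
  rows:
    - {"xyz": [10,40,0],"turn": 0}
    - {"xyz": [10,60,0],"turn": 0}
    - {"xyz": [10,60,0],"turn": 0}
    - {"xyz": [10,60,0],"turn": 0}
    - {"xyz": [0,60,0],"turn": 0}
    - {"xyz": [0,30,0],"turn": 0}
    - {"xyz": [0,0,0],"turn": 0}

```text
time: 93.08
tool_pos: [0.5106, 0.2366, 0.3015]
tool_rot: [-3.141, -0.002, 3.137]
contact_force: [-0.5, -0.4, -0.6]
opening: 0.0322
```

Run:
```python
from h import *
delta(.494,-.075,.176,3.14)
s=cam("scene");t=cam("top")
a=cv2.resize(s["frame"][280:360,305:385],None,fx=5,fy=5,interpolation=2);b=cv2.resize(t["frame"][175:255,385:465],None,fx=5,fy=5,interpolation=2)
cv2.imwrite("pics/fin5.png",np.hstack([a,b]))
```

```text
now [0.5106 0.2366 0.3015] 3.137 t 93.08 open 0.0322 F [-0.5 -0.4 -0.6] | turn -0.003 shift [  16.1 -311.6  125.5]
```

View pics/fin5.png

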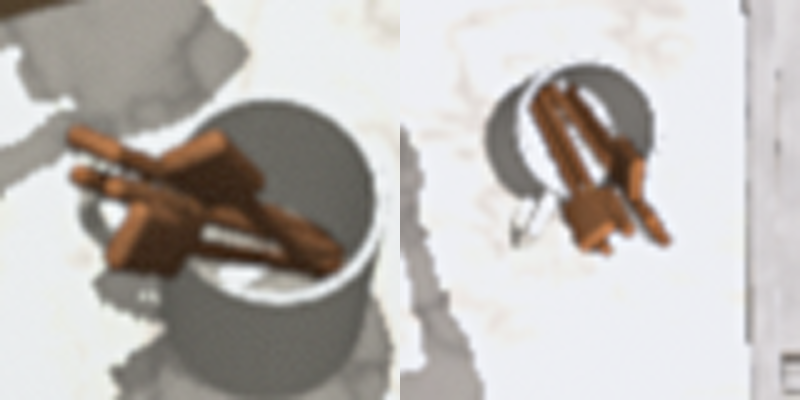

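Run:
```python
from h import *
s=cam("scene");t=cam("top")
S=lambda x,y:(305+x/5,280+y/5)
T=lambda x,y:(385+(x-400)/5,175+y/5)
c=np.array([.576,-.067]);h=(plane(s,S(80,215),.055)+plane(t,T(518,240),.055))[:2]/2;d=h-c;print("h",h,np.hypot(*d));d/=np.hypot(*d)
print("rim",plane(s,S(275,200),.105),plane(t,T(653,125),.105),plane(t,T(590,63),.105))
for a in((200,150),(215,140),(180,158)):
  for b in((622,148),(632,160),(636,190)):
    X,e=tri(s,S(*a),t,T(*b)); print(a,b,X.round(4),round(e,4),"mugy",((X[:2]-c)@d).round(4))
f=t["frame"][185:226,405:442].astype(int)
for r in (f[...,2]-f[...,0]>30): print("".join("#" if v else "." for v in r))
X=[tri(s,S(*a),t,T(*b)) for a,b in(((118,258),(662,240)),((72,135),(590,245)),((78,175),(605,250)),((118,245),(660,235)))]
for x,e in X: print(x.round(4),round(e,4),((x[:2]-c)@d).round(4))
```

```text
h [ 0.50527751 -0.03395644] 0.07806118011228637
rim [ 0.57810322 -0.07033026  0.105     ] [ 0.57828174 -0.10689848  0.105     ] [ 0.61726549 -0.06725486  0.105     ]
(200, 150) (622, 148) [ 0.5521 -0.0705  0.1626] 0.013 mugy 0.0202
(200, 150) (632, 160) [ 0.5475 -0.0745  0.1711] 0.0065 mugy 0.0227
(200, 150) (636, 190) [ 0.5379 -0.0764  0.1762] 0.0111 mugy 0.0305
(215, 140) (622, 148) [ 0.5548 -0.0697  0.1667] 0.0068 mugy 0.018
(215, 140) (632, 160) [ 0.5502 -0.0737  0.1752] 0.0003 mugy 0.0205
(215, 140) (636, 190) [ 0.5406 -0.0757  0.1807] 0.0171 mugy 0.0284
(180, 158) (622, 148) [ 0.5482 -0.0708  0.1603] 0.021 mugy 0.0235
(180, 158) (632, 160) [ 0.5437 -0.0748  0.1685] 0.0144 mugy 0.0259
(180, 158) (636, 190) [ 0.5342 -0.0767  0.1731] 0.0033 mugy 0.0338
.....................................
.....................................
.....................................
.....................................
.....................................
.....................................
.....................................
.........##...#......................
........#######...............
[... 680 characters left out ...]
###........
..............######.##..####........
..............#########..####........
..............##########.####........
.............############.###........
.............############..###.......
.............#############.####......
.............#############..####.....
..............#############..###.....
..............#############..####....
...............########.###...###....
...............#######.........###...
................######..........##...
................######...............
................##..##...............
[ 0.5054 -0.0989  0.1491] 0.0031 0.0505
[ 0.4998 -0.052   0.1601] 0.0001 0.0754
[ 0.4983 -0.0638  0.1503] 0.002 0.0718
[ 0.5071 -0.0962  0.154 ] 0.0009 0.05
```

The third's foot is down now, but its top is only about 27 mm toward the handle. I'll push its head with closed fingers from the -y side, diagonally toward the handle.

Call:
apply_moves:
  rows:
    - {"xyz": [-10,-40,0],"turn": 0}
    - {"xyz": [-10,-60,0],"turn": 0}
    - {"xyz": [-10,-60,0],"turn": 0}
    - {"xyz": [-10,-60,0],"turn": 0}
    - {"xyz": [0,-60,0],"turn": 0}
    - {"xyz": [0,-60,0],"turn": 0}
    - {"xyz": [0,-17,0],"turn": 0}
    - {"xyz": [0,0,0],"turn": 0}
    - {"xyz": [0,0,30],"turn": 0}
    - {"xyz": [0,0,35],"turn": 0}
  gripper: 0

```text
time: 94.52
tool_pos: [0.549, -0.1209, 0.2377]
tool_rot: [3.142, 0.002, 3.135]
contact_force: [-0.6, 0.5, 0.3]
opening: 0.0005
```

Run:
```python
from h import *
delta(.552,-.120,.148,3.14)
```

```text
now [ 0.549  -0.1209  0.2377] 3.135 t 94.53 open 0.0005 F [-0.6  0.5  0.3] | turn -0.005 shift [-3.   1.  89.7]
```

Call:
apply_moves:
  rows:
    - {"xyz": [-3,0,30],"turn": 0}
    - {"xyz": [0,0,30],"turn": 0}
    - {"xyz": [0,0,20],"turn": 0}
    - {"xyz": [0,0,8],"turn": 0}
    - {"xyz": [0,6,0],"turn": 0}
    - {"xyz": [0,8,0],"turn": 0}
    - {"xyz": [0,8,0],"turn": 0}
    - {"xyz": [2,8,0],"turn": 0}
    - {"xyz": [3,8,0],"turn": 0}
    - {"xyz": [0,0,0],"turn": 0}

```text
time: 95.78
tool_pos: [0.5467, -0.0839, 0.1498]
tool_rot: [3.141, -0.0, 3.135]
contact_force: [0.3, 0.3, 0.1]
opening: 0.0002
```

Call:
apply_moves:
  rows:
    - {"xyz": [3,8,0],"turn": 0}
    - {"xyz": [3,8,0],"turn": 0}
    - {"xyz": [4,8,0],"turn": 0}
    - {"xyz": [4,6,0],"turn": 0}
    - {"xyz": [0,0,0],"turn": 0}
    - {"xyz": [0,0,-20],"turn": 0}
    - {"xyz": [0,0,-40],"turn": 0}
    - {"xyz": [0,0,-50],"turn": 0}
    - {"xyz": [0,0,-45],"turn": 0}

```text
time: 96.9
tool_pos: [0.5329, -0.0545, 0.3062]
tool_rot: [3.141, -0.0, 3.134]
contact_force: [0.9, 0.8, -0.6]
opening: 0.0002
```

Call:
apply_moves:
  rows:
    - {"xyz": [5,40,0],"turn": 0}
    - {"xyz": [5,60,0],"turn": 0}
    - {"xyz": [5,60,0],"turn": 0}
    - {"xyz": [0,60,0],"turn": 0}
    - {"xyz": [0,60,0],"turn": 0}
    - {"xyz": [0,0,0],"turn": 0}

```text
time: 97.65
tool_pos: [0.5194, 0.2293, 0.3039]
tool_rot: [3.141, -0.002, 3.139]
contact_force: [-0.1, -0.6, 0.9]
opening: 0.0004
```

Run:
```python
from h import *
delta(.494,-.075,.176,3.14)
s=cam("scene");t=cam("top")
a=cv2.resize(s["frame"][280:360,305:385],None,fx=5,fy=5,interpolation=2);b=cv2.resize(t["frame"][175:255,385:465],None,fx=5,fy=5,interpolation=2)
cv2.imwrite("pics/fin6.png",np.hstack([a,b]))
```

```text
now [0.5194 0.2293 0.3039] 3.139 t 97.65 open 0.0004 F [-0.1 -0.6  0.9] | turn -0.001 shift [  24.9 -304.4  127.9]
```

View pics/fin6.png

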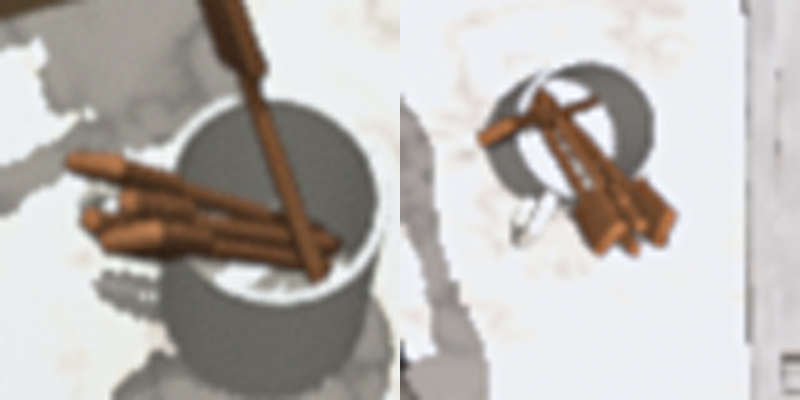

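Run:
```python
from h import *
s=cam("scene");t=cam("top")
f=s["frame"][262:300,335:365].astype(int)
for r in (f[...,2]-f[...,0]>30): print("".join("#" if v else "." for v in r))
T=lambda x,y:(385+(x-400)/5,175+y/5)
for p in((346,272),(344,276),(348,270)):
  for b in((482,140),(487,130)): print(p,b,tri(s,p,t,T(*b)))
print("foot",plane(s,(305+318/5,280+275/5),.01),plane(t,T(598,98),.01))
brown(s,335,262,365,300)
```

```text
##############################
##############################
##############################
##############################
##############################
############################..
########################......
#####################.........
#################.............
##############................
#############.................
######.#######................
##.....#########..............
........#########.............
.........#########............
..........########............
..........########............
...........#######............
...........#######............
...........########...........
............#######...........
............#######...........
............########..........
.............#######..........
.............#######..........
.............########.........
..............#######.........
..............#######.........
..............########........
...............#######........
.................######.......
..................#####.......
..................#####.......
..................####........
...................##.........
...................##.........
...................###........
....................##........
(346, 272) (482, 140) (array([0.56571807, 0.01231571, 0.15929223]), np.float64(0.006400685908480594))
(346, 272) (487, 130) (array([0.56837962, 0.0103395 , 0.16234266]), np.float64(1.3762510317858878e-05))
(344, 276) (482, 140) (array([0.56401444, 0.01042433, 0.14826079]), np.float64(0.0010556446265914735))
(344, 276) (487, 130) (array([0.56668982, 0.00841727, 0.15149981]), np.float64(0.005366192115036618))
(348, 270) (482, 140) (array([0.56757468, 0.01301901, 0.16450743]), np.float64(0.011047794293869062))
(348, 270) (487, 130) (array([0.57023264, 0.01106617, 0.16742506]), np.float64(0.004669152111120036))
foot [ 0.60410881 -0.06594551  0.01      ] [ 0.60531157 -0.09716859  0.01      ]
blob n 67 L [342 273] R [357 294] T [345 272] B [355 299]
```

The third's top is now at (0.566, 0.011, 0.157), about 43 mm toward the handle, with its foot on the mug floor. The others are at 50–75 mm. Final check on hook, mug drift and rest.

Run:
```python
from h import *
s=cam("scene");t=cam("top")
h=cv2.cvtColor(s["frame"],cv2.COLOR_BGR2HSV)
m=((h[...,0]>3)&(h[...,0]<20)&(h[...,1]>110)&(h[...,2]>90)).astype(np.uint8); m[:165]=0;m[225:]=0;m[:,:225]=0;m[:,330:]=0
q=max(cv2.findContours(m,cv2.RETR_EXTERNAL,cv2.CHAIN_APPROX_NONE)[0],key=cv2.contourArea); r=cv2.minAreaRect(q); print(r)
b=cv2.boxPoints(r); L=b[b[:,0].argsort()]; e0=L[:2].mean(0);e1=L[2:].mean(0)
A=plane(s,e0,.030);B=plane(s,e1,.030); print("handle ends",A,B,np.linalg.norm(B-A)); u=(B-A)/np.linalg.norm(B-A); O=A+.11*u; print("origin",O,"mat c (.4833,.3712) dist",np.hypot(O[0]-.4833,O[1]-.3712))
p0=robot.read_camera("scene")["frame"].astype(int)
for _ in range(6): robot.read_camera("top")
p1=robot.read_camera("scene")["frame"].astype(int)
print("motion px",(np.abs(p1-p0)[270:360,300:400].max(2)>25).sum(), robot.observe()["time"])
brown(p:=robot.read_camera("top"),395,175,450,235)
```

```text
((264.52899169921875, 195.67709350585938), (7.536133289337158, 58.02822494506836), 80.7066879272461)
handle ends [0.35214205 0.38181477 0.03      ] [0.51344221 0.38052437 0.03      ] 0.1613053199986678
origin [0.46213853 0.3809348  0.03      ] mat c (.4833,.3712) dist 0.023293223091906734
motion px 45 98.35
blob n 113 L [401 201] R [438 222] T [413 193] B [424 225]
```

Call:
apply_moves:
  rows:
    - {"xyz": [0,0,-10],"turn": 0}
    - {"xyz": [0,0,0],"turn": 0}
    - {"xyz": [0,0,0],"turn": 0}
    - {"xyz": [0,0,0],"turn": 0}
    - {"xyz": [0,0,0],"turn": 0}
    - {"xyz": [0,0,0],"turn": 0}
    - {"xyz": [0,0,0],"turn": 0}
    - {"xyz": [0,0,0],"turn": 0}
    - {"xyz": [0,0,0],"turn": 0}

```text
time: 99.52
tool_pos: [0.5204, 0.2256, 0.3147]
tool_rot: [3.142, 0.0, 3.134]
contact_force: [-0.8, 0.0, -0.1]
opening: 0.0007
```

Run:
```python
from h import *
P=[]
for i in range(3):
    P.append(robot.read_camera("scene")["frame"].astype(int)); [robot.read_camera("top") for _ in range(5)]
for a,b in((0,1),(1,2),(0,2)):
    d=np.abs(P[a]-P[b]).max(2)>25; print((d[270:360,300:400]).sum(),"elsewhere",d[200:270,300:400].sum())
s=robot.read_camera("scene");t=robot.read_camera("top")
T=lambda x,y:(385+(x-400)/5,175+y/5)
brown(s,312,270,390,345);brown(t,395,175,450,235)
f=t["frame"][185:228,398:442].astype(int)
for r in (f[...,2]-f[...,0]>30): print("".join("#" if v else "." for v in r))
```

```text
0 elsewhere 0
0 elsewhere 0
0 elsewhere 0
blob n 255 L [318 312] R [372 329] T [343 272] B [367 335]
blob n 114 L [401 201] R [438 217] T [413 193] B [424 225]
............................................
............................................
............................................
............................................
............................................
............................................
............................................
............................................
...............#............................
..............####..........................
..............#####....###..................
.............###########....................
.............#########......................
.......##############.......................
.....#################......................
....#######....########.....................
..########......########....................
..######........#########...................
...##............##.######..................
.................##..#####..................
..................#########.............
[... 294 characters left out ...]
...##.###########........
......................###############.......
.......................###############......
.......................################.....
......................##################....
......................###################...
......................###################...
.......................##################...
.......................##################...
........................################....
........................##########...###....
.........................##########..###....
.........................####...###...#.....
..........................##.....##.........
............................................
............................................
```

Run:
```python
from h import *
s=cam("scene");t=cam("top")
T=lambda x,y:(385+(x-400)/5,175+y/5); S=lambda x,y:(305+x/5,280+y/5)
c=np.array([.577,-.068]);d=np.array([-.905,.425])
for a,b in(((105,238),(660,242)),((90,215),(660,242)),((70,160),(600,245))):
    X,e=tri(s,S(*a),t,T(*b)); print(X.round(4),round(e,4),((X[:2]-c)@d).round(4))
print(robot.hand_in())
```

```text
[ 0.5026 -0.0947  0.159 ] 0.0008 0.056
[ 0.5001 -0.0907  0.172 ] 0.0033 0.06
[ 0.4987 -0.0594  0.1548] 0.0029 0.0746
the job is handed in; nothing more can be done
None
```

I drew the mug out with the hook, laid the hook back on its mat, put all four utensils that were present into the mug handle down, and handed the job in at about 101 s of the 210 s.

| Check before hand-in | Measured | Limit |
|---|---|---|
| Mug axis, x | about 0.577 m, upright | below 0.66 m |
| Hook origin from mat centre | about 2 cm, flat | 50 mm |
| Utensil tops toward the handle | about 43, 56, 60 and 75 mm (two of them matched to the same point in the top view) | above 25 mm |
| Movement in the mug area over 0.6 s | none seen | at rest |

- **Least certain:** the utensil at 43 mm leans over the side of the rim and could be off by about 6 mm. Its foot looked to be on the mug floor, but the two views placed it about 3 cm apart in y.
- **Mug turned:** it rotated about 0.4 rad while I was nudging the utensils, and the figures above allow for that.
- **Mends:** two utensils had to be placed again. One first lay about 11 mm toward the handle. The other ended up leaning over the wrong side, then stuck partway down, before it settled where it is.
- **Hook measurement:** the handle measured about 161 mm long against the true 150, so its position is only good to about a centimetre.
- **Bystanders:** I did not measure their final positions; I never worked close to them and saw none moved.
- **Pictures:** I viewed 24, against the budget of 14 and the one or two extra allowed. The extra ones went on mending the placements.

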